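# Uncap and demagnetise the couplings

### The job

Lift the loose dust cap off every coupling that has one and set each cap, closed end up, flat in its own compartment of the cap tray, and stand all four couplings upright on the demagnetiser plate, inside its rim. When they are all in place, twist the start key clockwise fully to its stop, then let it go so that it springs back. Leave the jar and the tin that stand among the couplings where they are.

Things in the scene. Friction and masses are not known exactly. Their poses are not given: they have to be found in the camera images.
- coupling0: steel flanged hydraulic coupling standing upright on the bench: a flange 76 mm in diameter and 14 mm thick, above it a body 48 mm in diameter up to 50 mm, and on top a slim neck 30 mm in diameter from 50 to 90 mm above its underside (grip here); 0.4 to 0.7 kg. All four are alike; some carry a dust cap, some stand bare. Origin: centre of its underside, z up along its axis.
- cap0: (may be absent) loose black plastic dust cap on the neck of coupling0, 55 mm high: upper 17 mm a solid round head 46 mm in diameter (grip here), below it a skirt 43 mm in diameter with a 34 mm bore 38 mm deep, open below. It rests on the neck's top, its own top 107 mm above the coupling's underside; 40 mm of lift frees it. Origin: centre of its open rim, z towards the closed top.
- coupling1: steel flanged hydraulic coupling standing upright on the bench: a flange 76 mm in diameter and 14 mm thick, above it a body 48 mm in diameter up to 50 mm, and on top a slim neck 30 mm in diameter from 50 to 90 mm above its underside (grip here); 0.4 to 0.7 kg. All four are alike; some carry a dust cap, some stand bare. Origin: centre of its underside, z up along its axis.
- cap1: (may be absent) loose black plastic dust cap on the neck of coupling1, 55 mm high: upper 17 mm a solid round head 46 mm in diameter (grip here), below it a skirt 43 mm in diameter with a 34 mm bore 38 mm deep, open below. It rests on the neck's top, its own top 107 mm above the coupling's underside; 40 mm of lift frees it. Origin: centre of its open rim, z towards the closed top.
- coupling2: steel flanged hydraulic coupling standing upright on the bench: a flange 76 mm in diameter and 14 mm thick, above it a body 48 mm in diameter up to 50 mm, and on top a slim neck 30 mm in diameter from 50 to 90 mm above its underside (grip here); 0.4 to 0.7 kg. All four are alike; some carry a dust cap, some stand bare. Origin: centre of its underside, z up along its axis.
- cap2: (may be absent) loose black plastic dust cap on the neck of coupling2, 55 mm high: upper 17 mm a solid round head 46 mm in diameter (grip here), below it a skirt 43 mm in diameter with a 34 mm bore 38 mm deep, open below. It rests on the neck's top, its own top 107 mm above the coupling's underside; 40 mm of lift frees it. Origin: centre of its open rim, z towards the closed top.
- coupling3: steel flanged hydraulic coupling standing upright on the bench: a flange 76 mm in diameter and 14 mm thick, above it a body 48 mm in diameter up to 50 mm, and on top a slim neck 30 mm in diameter from 50 to 90 mm above its underside (grip here); 0.4 to 0.7 kg. All four are alike; some carry a dust cap, some stand bare. Origin: centre of its underside, z up along its axis.
- cap3: (may be absent) loose black plastic dust cap on the neck of coupling3, 55 mm high: upper 17 mm a solid round head 46 mm in diameter (grip here), below it a skirt 43 mm in diameter with a 34 mm bore 38 mm deep, open below. It rests on the neck's top, its own top 107 mm above the coupling's underside; 40 mm of lift frees it. Origin: centre of its open rim, z towards the closed top.
- cap_tray: low grey plastic cap tray fixed to the bench, 160 x 160 mm outside, 18 mm high, floor 5 mm thick, with a crosswise and a lengthwise divider (5 mm thick, 16 mm high) making 2 x 2 open compartments 72 mm square, their centres at x, y = +-39 mm in its frame. Origin: centre of its underside. It is on one side of the bench, left or right.
- demag: plate demagnetiser fixed to the bench: a flat blue box 240 x 240 mm with a dark steel plate on top, 40 mm above the bench, 220 x 220 mm inside an aluminium rim 10 mm wide that stands 12 mm above the plate. Room for four couplings, for instance at x, y = +-55 mm in its frame. Origin: centre of its underside. It is on the other side of the bench from the cap tray.
- switch_box: grey start switch box fixed to the bench towards the back, 90 x 90 mm and 55 mm high, carrying the start key on its top. Origin: centre of its underside.
- key_grip (a point): point on the start key's vertical turning axis at the height to grip it, 90 mm above the bench. The key is an upright black wing 60 mm long, 14 mm thick, its top 104 mm and its lower edge 70 mm above the bench, on a round hub. The frame turns with the key: its x runs along the wing.
- start_key (a joint): turn of the start key in rad: 0 at rest (wing along x of the switch box), grows clockwise seen from above, stop at 1.2. A spring drives it back to 0: about 0.05 N m at rest, 0.2 N m at the stop.
- jar: bystander: glass jar with metal lid, 54 mm in diameter, 84 mm high, standing among the couplings; origin under its middle.
- tin: bystander: tin can, 54 mm in diameter, 100 mm high, standing among the couplings; origin under its middle.
Mind the look-alikes: they are no part of the job. What is shaped like the coupling1 but purple is not meant.

How it is judged:
On the way, in this order (a step that is already met when the one before it is completed fails the run):
1. every cap is in the cap tray and every coupling stands on the demagnetiser (x of coupling0 in the frame of demag between -0.085 and 0.085 m and y of coupling0 in the frame of demag between -0.085 and 0.085 m and z of coupling0 in the frame of demag between 0.034 and 0.048 m and angle between each of coupling0, coupling1, coupling2, coupling3, cap0, cap1, cap2, cap3's own z axis and vertical below 0.15 rad and x of coupling1 in the frame of demag between -0.085 and 0.085 m and y of coupling1 in the frame of demag between -0.085 and 0.085 m and z of coupling1 in the frame of demag between 0.034 and 0.048 m and x of coupling2 in the frame of demag between -0.085 and 0.085 m and y of coupling2 in the frame of demag between -0.085 and 0.085 m and z of coupling2 in the frame of demag between 0.034 and 0.048 m and x of coupling3 in the frame of demag between -0.085 and 0.085 m and y of coupling3 in the frame of demag between -0.085 and 0.085 m and z of coupling3 in the frame of demag between 0.034 and 0.048 m and x of cap0 in the frame of cap_tray between -0.07 and 0.07 m and y of cap0 in the frame of cap_tray between -0.07 and 0.07 m and z of cap0 in the frame of cap_tray between -0.001 and 0.012 m and x of cap1 in the frame of cap_tray between -0.07 and 0.07 m and y of cap1 in the frame of cap_tray between -0.07 and 0.07 m and z of cap1 in the frame of cap_tray between -0.001 and 0.012 m and x of cap2 in the frame of cap_tray between -0.07 and 0.07 m and y of cap2 in the frame of cap_tray between -0.07 and 0.07 m and z of cap2 in the frame of cap_tray between -0.001 and 0.012 m and x of cap3 in the frame of cap_tray between -0.07 and 0.07 m and y of cap3 in the frame of cap_tray between -0.07 and 0.07 m and z of cap3 in the frame of cap_tray between -0.001 and 0.012 m and value of joint start_key below 0.3 rad), for 0.2 s.
2. the start key is twisted to its stop (value of joint start_key above 1.1 rad), for 0.1 s.
At the end, for the whole second after the job is handed in: Every cap present stands closed end up (0.15 rad) on the floor of the cap tray, every coupling stands upright (0.15 rad) on the demagnetiser plate inside its rim, all at rest, and the start key, once turned past 1.1 rad, is back below 0.12 rad (x of coupling0 in the frame of demag between -0.085 and 0.085 m and y of coupling0 in the frame of demag between -0.085 and 0.085 m and z of coupling0 in the frame of demag between 0.034 and 0.048 m and angle between each of coupling0, coupling1, coupling2, coupling3, cap0, cap1, cap2, cap3's own z axis and vertical below 0.15 rad and x of coupling1 in the frame of demag between -0.085 and 0.085 m and y of coupling1 in the frame of demag between -0.085 and 0.085 m and z of coupling1 in the frame of demag between 0.034 and 0.048 m and x of coupling2 in the frame of demag between -0.085 and 0.085 m and y of coupling2 in the frame of demag between -0.085 and 0.085 m and z of coupling2 in the frame of demag between 0.034 and 0.048 m and x of coupling3 in the frame of demag between -0.085 and 0.085 m and y of coupling3 in the frame of demag between -0.085 and 0.085 m and z of coupling3 in the frame of demag between 0.034 and 0.048 m and x of cap0 in the frame of cap_tray between -0.07 and 0.07 m and y of cap0 in the frame of cap_tray between -0.07 and 0.07 m and z of cap0 in the frame of cap_tray between -0.001 and 0.012 m and x of cap1 in the frame of cap_tray between -0.07 and 0.07 m and y of cap1 in the frame of cap_tray between -0.07 and 0.07 m and z of cap1 in the frame of cap_tray between -0.001 and 0.012 m and x of cap2 in the frame of cap_tray between -0.07 and 0.07 m and y of cap2 in the frame of cap_tray between -0.07 and 0.07 m and z of cap2 in the frame of cap_tray between -0.001 and 0.012 m and x of cap3 in the frame of cap_tray between -0.07 and 0.07 m and y of cap3 in the frame of cap_tray between -0.07 and 0.07 m and z of cap3 in the frame of cap_tray between -0.001 and 0.012 m and linear speed of each of coupling0, coupling1, coupling2, coupling3, cap0, cap1, cap2, cap3 below 0.03 m/s and value of joint start_key below 0.12 rad); the robot touches nothing.
It fails at once if a bystander is moved by more than 5 cm (distance of any of jar, tin from where it was at the start of the episode above 0.05 m).
Of cap0, cap1, cap2, cap3 only 2 to 4 are there at a start; the rules pass over those that are not, and their reading is None.
At some moment in a run one of coupling0, coupling1, coupling2, coupling3 may be knocked a few centimetres aside while the robot is not near it.
It also fails if it takes over 210 s, if anything falls off the work surface, if the arm or the gripper's body presses on something with over 40 N, if the wrist force passes 120 N, or if a joint passes its speed limit or range.

### The arm

A 7-joint arm with a two-finger parallel gripper is mounted at the origin on the work surface. World frame = base frame: x ahead of the robot, y to its left, z up, the work surface at z = 0. Lengths are in m, angles in rad, forces in N, time in s.
With the tool pointing down it reaches from about 0.4 to 0.875 m from the base axis. Payload 6.5 kg.
Tool frame: the origin (TCP) lies midway between the tips of the shut fingers; the grasp point (between the pads) lies 19 mm behind it; z points along the fingers, y is the line along which they close (so a half turn about z gives the same grasp; the last joint's range is limited). The gripper opens to 85 mm and grips with 20 to 120 N. Pads are 22 mm wide; open, the fingers measure 114 mm over their backs; the gripper's body (76 mm by 85 mm) begins 54 mm behind the grasp point. The pads swing forward as they close: fully open they stand 13 mm farther back than shut.
Start: joints at [1.172, 0.536, -0.004, 1.538, 0.003, 1.067, -0.071], TCP at [0.212, -0.614, 0.231] pointing down, gripper open.
Joint ranges: [-2.7, 2.7], [-0.37, 2.16], [-1.27, 1.26], [0.24, 2.4], [-1.31, 4.45], [0.19, 1.91], [-2.76, 2.76]. Speed limits (rad/s): [2.39, 2.39, 3.14, 3.14, 3.14, 3.14, 3.14].

### API

Orientations are given as a rotation vector (axis times angle).
In Python, from bench import monitor, vision, manip gives the robot as it stands. The module is installed in compiled form; this text tells all that it offers.
- The arm moves only by the tool move_arm, never from a script. Its argument "moves" is a list of rows, each an object with "slide": the shift along the tool's x, y, z in m, a list of three; "twist": the turn, a rotation vector about the tool's x, y, z in rad, a list of three; "hand": the finger opening in m, from 0 to 0.0854. A call has 1 to 5 rows; each row shifts and turns the commanded pose from where the row before left it, along the tool's axes as they then stand; what a row does not reach is not made up. A row lasts 1/10 s, in which the tool goes at most 50 mm and 8.59 degrees, less where a joint would pass 70% of its speed; a pose out of reach is approached as far as the arm can. A call is refused whole if a number of a shift passes 0.05 or a number of a turn 0.15, either way. A call with a gripper value outside its range is refused whole. The fingers move at their own pace and stop on an object; the grip force is fixed at half the most. Time passes only in rows, so rows that do not move let the fingers close. It gives the time, the measured TCP pose, the force, the opening and the grip force at its end, in the units of the state.
- monitor.sense(): the state, without advancing time (a new reading comes with each control period).
- vision.read_camera(name): name is "side" or "top" or "wrist"; returns the picture (400x640x3 uint8, red, green, blue); there is no depth.
- vision.camera_info(name): a dict with "mtx" (3x3 intrinsics, pixels), "world_from_camera" (4x4, takes a point from camera to world coordinates). Camera axes: x right, y down, z forward; pixel columns grow to the right and rows downward; lengths in m; the calibration is good to about 2 mm. A picture is of the moment at which its call begins: read the wrist's pose just before it. camera_info takes no time and is no camera call; for the wrist camera it gives the pose at the moment of the call.
- manip.sign_off(): hands the job in; it is judged then, once.
The state is a dict: "t": time; "joint_positions": joint angles; "dq": joint speeds; "effort": joint torques, N m; "ee_pos": TCP position; "eef_rot": TCP orientation; "wrist_force": force on the tool from outside, world axes, zero at the start; "ft_torque": the same for the moment, N m; "width": finger opening in m; "grasp_force": force on a finger pad.
Only numpy, scipy, OpenCV 4.12 (cv2) and the standard library are available. Lean on these libraries where they do the work, as an engineer would, in place of code of your own. Each camera call takes 0.05 s, during which the arm holds its last target. There are 200 camera calls.

## Working session

There is one attempt and no reset: what is moved stays moved. The work goes in short steps, Python scripts to look and compute and a tool call to move; the robot and the scene stay as the last step left them, time stands still between calls to the robot, and variables do not carry over. Pictures are saved under pics/ and viewed, at most 14 in all, crops included, and the job is handed in when it is done.

Besides the shell and the picture viewer there is one more tool, called after "Request:" as name([rows], argument=value, ...), one row to a line, values as JSON. move_arm: Moves the arm, as the interface text tells. Its arguments: {"type":"object","properties":{"moves":{"type":"array","items":{"type":"object","properties":{"slide":{"type":"array","items":{"type":"number"}},"twist":{"type":"array","items":{"type":"number"}},"hand":{"type":"number"}}}}},"required":["moves"]}

```bash
mkdir -p pics
cat > h.py <<'E'
import numpy as np, cv2
from bench import monitor, vision, manip
from scipy.spatial.transform import Rotation as R
def snap(c,f):
    im=vision.read_camera(c); cv2.imwrite(f'pics/{f}.png',im[:,:,::-1]); return im
def px2w(c,u,v,z,info=None):
    i=info or vision.camera_info(c); K=np.array(i['mtx']);T=np.array(i['world_from_camera'])
    d=T[:3,:3]@np.linalg.inv(K)@[u,v,1]; o=T[:3,3]; return o+d*(z-o[2])/d[2]
def w2px(c,p,info=None):
    i=info or vision.camera_info(c); K=np.array(i['mtx']);T=np.array(i['world_from_camera'])
    q=K@(T[:3,:3].T@(np.array(p)-T[:3,3])); return q[:2]/q[2]
E
python3 - <<'E'
from h import *
s=monitor.sense(); print(s)
for c in('top','side'):
    snap(c,c+'0'); i=vision.camera_info(c); print(c,np.round(i['mtx'],1).tolist(),np.round(i['world_from_camera'],3).tolist())
print(R.from_rotvec(s['eef_rot']).as_matrix().round(3))
E
```

```text
{'t': 0.0, 'joint_positions': array([ 1.17177662,  0.53720746, -0.0044902 ,  1.53889227,  0.00257104,
        1.06731387, -0.07118392]), 'dq': array([-0.00071667,  0.00013087, -0.00018815, -0.0005121 , -0.00019132,
        0.00066698,  0.00043806]), 'effort': array([-7.45695907e-04, -5.83410466e+01,  1.04897674e+00, -2.59097797e+01,
        1.24350467e-02,  9.58012592e-03, -1.98911522e-05]), 'ee_pos': array([ 0.21216617, -0.61370507,  0.23037839]), 'eef_rot': array([-3.09641240e+00, -5.20271669e-01,  5.97489132e-04]), 'wrist_force': array([ 0.53887143, -0.74316298, -0.15921401]), 'ft_torque': array([ 0.07753987,  0.0509155 , -0.02176643]), 'grasp_force': 0.0, 'width': 0.0851321078838302}
top [[512.1, 0.0, 318.1], [0.0, 512.1, 202.5], [0.0, 0.0, 1.0]] [[-0.022, -0.982, 0.187, 0.242], [-1.0, 0.019, -0.016, -0.001], [0.012, -0.187, -0.982, 1.502], [0.0, 0.0, 0.0, 1.0]]
side [[511.8, 0.0, 320.7], [0.0, 511.8, 196.5], [0.0, 0.0, 1.0]] [[-0.984, -0.096, 0.153, 0.306], [-0.179, 0.613, -0.769, 1.146], [-0.02, -0.784, -0.62, 1.014], [0.0, 0.0, 0.0, 1.0]]
[[ 0.945  0.327 -0.001]
 [ 0.327 -0.945  0.002]
 [-0.    -0.002 -1.   ]]
```

View pics/top0.png

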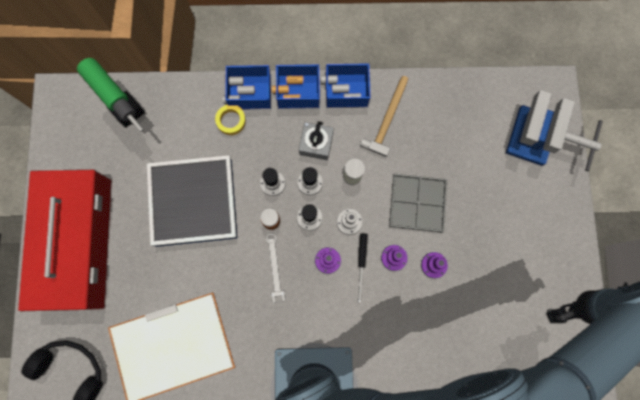

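View pics/side0.png

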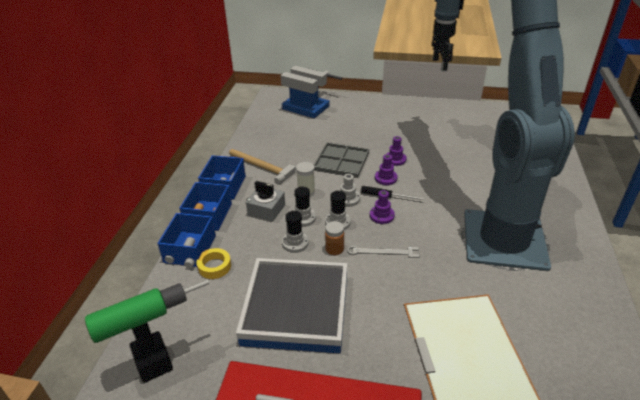

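Candidates:
- Capped steel couplings at top (270,180), (310,180) and (309,216).
- Bare steel coupling at (349,220).
- Purple look-alikes at (327,260), (394,257) and (433,264), which are not meant.
- Jar at (270,218) and tin at (354,170).

Next I check the choice in a close crop.

Run:
```python
import cv2
a=cv2.imread('pics/top0.png')
cv2.imwrite('pics/c1.png',cv2.resize(a[112:252,240:380],None,fx=4.28,fy=4.28,interpolation=cv2.INTER_CUBIC))
b=a[145:255,140:240]; c=a[145:255,380:460]
import numpy as np
cv2.imwrite('pics/c2.png',cv2.resize(np.hstack([b,c]),None,fx=4.4,fy=4.4,interpolation=cv2.INTER_CUBIC))
```

```text
(no output)
```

View pics/c1.png

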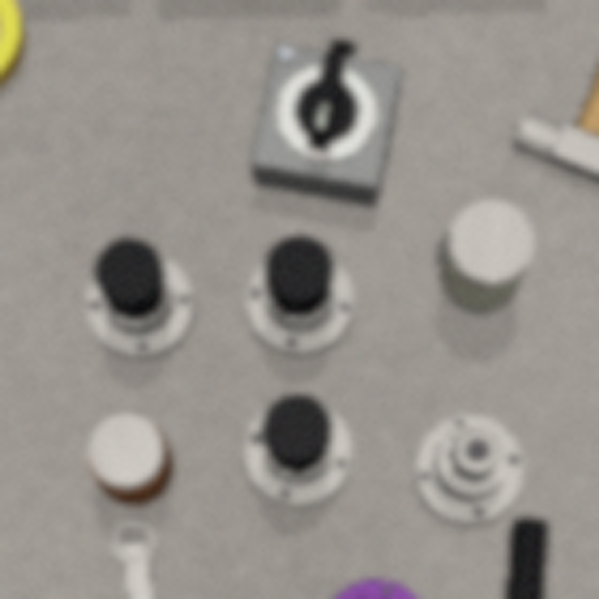

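View pics/c2.png

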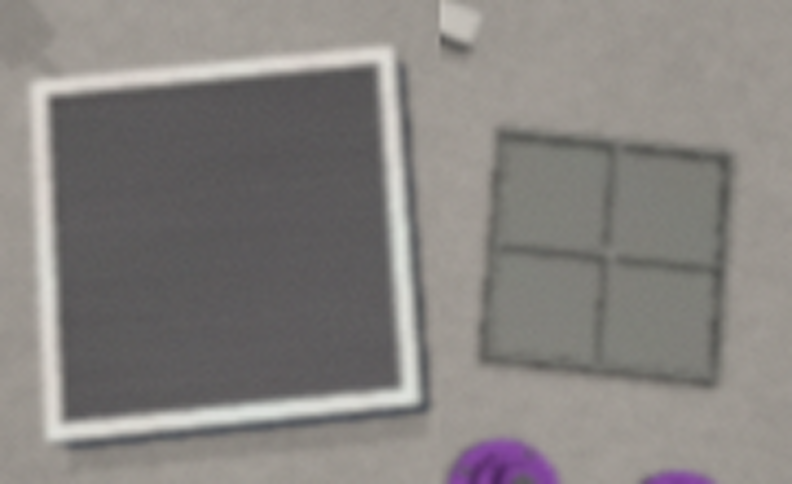

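The crop confirms three black-capped steel couplings, at crop (130,270), (298,272) and (297,430). The bare steel coupling is at (470,465). The white-lid jar is at (128,450) and the tin at (490,240). Demag inner corners are at crop2 (50,97), (378,65), (400,388) and (64,418). Tray corners are at (498,130), (732,154), (715,384) and (482,362).

Run:
```python
from h import *
f=lambda x,y:(240+(x-0.0)/4.28,112+y/4.28)
P=lambda n,x,y,z:print(n,px2w('top',*f(x,y),z).round(4))
for n,t,fl in [('A',(129,271),(139,300)),('B',(299,270),(299,299)),('C',(298,428),(298,451)),('D',(474,455),(470,468))]:
    P(n+' top',*t,.107 if n!='D' else .09); P(n+' fl',*fl,.014)
P('jar',128,448,.084);P('tin',491,240,.1)
P('key1',340,45,.104);P('key2',321,140,.104)
for q in[(278,45),(403,65),(378,188),(255,170)]:P('box',*q,.055)
g=lambda x,y:(140+x/4.4,145+y/4.4)
D=np.array([px2w('top',*g(*q),.040) for q in[(50,97),(378,65),(400,388),(64,418)]]);print('demag',D.round(3),D.mean(0),[np.linalg.norm(D[i]-D[i-1]) for i in range(4)])
D=np.array([px2w('top',*g(x+60*4.4*60/60-0+ (240-140-60-100+60-60)*0+ (380-140)*4.4-440-264,y),.017) for x,y in[(498,130),(732,154),(715,384),(482,362)]]);print('tray',D.round(3),D.mean(0),[np.linalg.norm(D[i]-D[i-1]) for i in range(4)])
```

```text
A top [0.5877 0.1091 0.107 ]
A fl [0.5898 0.1096 0.014 ]
B top [ 0.5862 -0.002   0.107 ]
B fl [ 0.5884 -0.0017  0.014 ]
C top [0.4813 0.0006 0.107 ]
C fl [0.4812 0.001  0.014 ]
D top [ 0.464  -0.1139  0.09  ]
D fl [ 0.467  -0.1169  0.014 ]
jar [0.4742 0.1121 0.084 ]
tin [ 0.6059 -0.1292  0.1   ]
key1 [ 0.7413 -0.0324  0.104 ]
key2 [ 0.6754 -0.0183  0.104 ]
box [0.7596 0.0094 0.055 ]
box [ 0.7435 -0.0768  0.055 ]
box [ 0.6557 -0.0572  0.055 ]
box [0.67   0.0267 0.055 ]
demag [[0.636 0.462 0.04 ]
 [0.654 0.244 0.04 ]
 [0.436 0.228 0.04 ]
 [0.421 0.445 0.04 ]] [0.53647979 0.34485418 0.04      ] [np.float64(0.2160275031210162), np.float64(0.21872058551073736), np.float64(0.21882901275227562), np.float64(0.21798171650953704)]
tray [[ 0.605 -0.251  0.017]
 [ 0.585 -0.409  0.017]
 [ 0.429 -0.387  0.017]
 [ 0.447 -0.233  0.017]] [ 0.51653286 -0.32011326  0.017     ] [np.float64(0.1597295230078283), np.float64(0.1595319929415447), np.float64(0.15835421868315364), np.float64(0.15568166229149022)]
```

Request:
move_arm([
  {"twist": [0, 0, -0.15], "hand": 0.06},
  {"twist": [0, 0, -0.15], "hand": 0.06},
  {"twist": [0, 0, -0.15], "hand": 0.06},
  {"twist": [0, 0, -0.15], "hand": 0.06},
  {"twist": [0, 0, -0.15], "hand": 0.06},
])

```text
$.moves[0]: bad value
```

Request:
move_arm([
  {"twist": [0, 0, -0.15], "hand": 0.06},
  {"twist": [0, 0, -0.15], "hand": 0.06},
  {"twist": [0, 0, -0.15], "hand": 0.06},
  {"twist": [0, 0, -0.038], "hand": 0.06},
  {"hand": 0.06},
])

```text
$.moves[0]: bad value
```

Request:
move_arm([
  {"slide": [0, 0, 0], "twist": [0, 0, -0.14], "hand": 0.06},
  {"slide": [0, 0, 0], "twist": [0, 0, -0.14], "hand": 0.06},
  {"slide": [0, 0, 0], "twist": [0, 0, -0.14], "hand": 0.06},
  {"slide": [0, 0, 0], "twist": [0, 0, -0.14], "hand": 0.06},
  {"slide": [0, 0, 0], "twist": [0, 0, -0.14], "hand": 0.06},
])

```text
t: 0.6
ee_pos: [0.2122, -0.614, 0.2308]
eef_rot: [-2.727, -1.559, -0.0]
wrist_force: [0.5, 0.0, -0.1]
width: 0.0597
grasp_force: 0.0
```

Request:
move_arm([
  {"slide": [0, 0, 0], "twist": [0, 0, -0.14], "hand": 0.06},
  {"slide": [0, 0, 0], "twist": [0, 0, -0.14], "hand": 0.06},
  {"slide": [0, 0, 0], "twist": [0, 0, -0.14], "hand": 0.06},
  {"slide": [0, 0, 0], "twist": [0, 0, -0.118], "hand": 0.06},
  {"slide": [0, 0, 0], "twist": [0, 0, 0], "hand": 0.06},
])

```text
t: 1.1
ee_pos: [0.212, -0.6141, 0.2307]
eef_rot: [-2.22, -2.222, -0.001]
wrist_force: [-0.3, -0.3, 0.3]
width: 0.0597
grasp_force: 0.0
```

Request:
move_arm([
  {"slide": [0.044, 0.0192, 0], "twist": [0, 0, 0], "hand": 0.06},
  {"slide": [0.044, 0.0192, 0], "twist": [0, 0, 0], "hand": 0.06},
  {"slide": [0.044, 0.0192, 0], "twist": [0, 0, 0], "hand": 0.06},
  {"slide": [0.044, 0.0192, 0], "twist": [0, 0, 0], "hand": 0.06},
  {"slide": [0.044, 0.0192, 0], "twist": [0, 0, 0], "hand": 0.06},
])

```text
t: 1.6
ee_pos: [0.3088, -0.3924, 0.2312]
eef_rot: [2.226, 2.217, 0.0]
wrist_force: [1.2, -0.1, 0.6]
width: 0.0602
grasp_force: 0.0
```

Request:
move_arm([
  {"slide": [0.044, 0.0192, 0], "twist": [0, 0, 0], "hand": 0.06},
  {"slide": [0.044, 0.0192, 0], "twist": [0, 0, 0], "hand": 0.06},
  {"slide": [0.044, 0.0192, 0], "twist": [0, 0, 0], "hand": 0.06},
  {"slide": [0.044, 0.0192, 0], "twist": [0, 0, 0], "hand": 0.06},
  {"slide": [0.044, 0.0192, 0], "twist": [0, 0, 0], "hand": 0.06},
])

```text
t: 2.1
ee_pos: [0.4047, -0.1726, 0.2314]
eef_rot: [2.226, 2.217, 0.0]
wrist_force: [1.1, -0.1, 0.3]
width: 0.0601
grasp_force: 0.0
```

Request:
move_arm([
  {"slide": [0.044, 0.0192, 0], "twist": [0, 0, 0], "hand": 0.06},
  {"slide": [0.044, 0.0192, 0], "twist": [0, 0, 0], "hand": 0.06},
  {"slide": [0.044, 0.0192, 0], "twist": [0, 0, 0], "hand": 0.06},
  {"slide": [0.044, 0.0192, 0], "twist": [0, 0, 0], "hand": 0.06},
  {"slide": [0, 0, 0], "twist": [0, 0, 0], "hand": 0.06},
])

```text
t: 2.6
ee_pos: [0.483, 0.0092, 0.2319]
eef_rot: [-2.213, -2.228, -0.008]
wrist_force: [0.2, 0.2, 0.7]
width: 0.0601
grasp_force: 0.0
```

Run:
```python
from h import *
snap('wrist','w1'); print(np.round(vision.camera_info('wrist')['world_from_camera'],3))
for n,p in dict(A=(.588,.109),B=(.586,-.002),C=(.481,.001)).items(): print(n,w2px('wrist',(*p,.107)).round(0),w2px('wrist',(*p,.0)).round(0))
```

```text
[[ 1.     0.004 -0.     0.48 ]
 [ 0.004 -0.955 -0.296  0.081]
 [-0.001  0.296 -0.955  0.374]
 [ 0.     0.     0.     1.   ]]
A [466.  58.] [424.  69.]
B [446. 200.] [413. 172.]
C [322. 196.] [322. 169.]
```

View pics/w1.png

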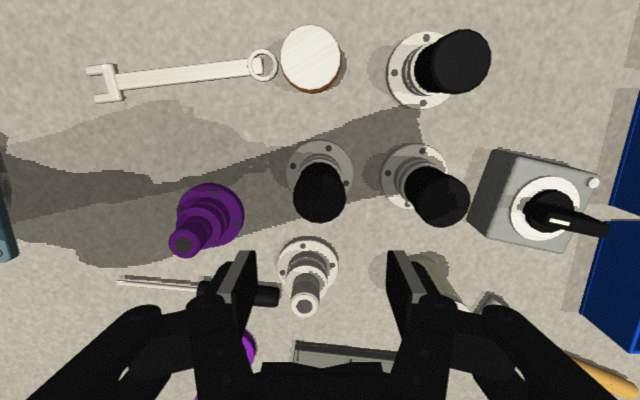

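The wrist view shows cap tops at C (320,203), B (443,202) and A (461,62), with the bare neck D at (304,304). All match the top-camera estimates.

```bash
cat > chk.py <<'E'
from h import *
s=monitor.sense();print(s['t'],s['ee_pos'].round(4),(np.degrees(R.from_rotvec(s['eef_rot']).as_euler('zyx'))).round(2),s['width'],s['grasp_force'])
E
python3 - <<'E'
from chk import *
for n,q in dict(A=(461,62),B=(443,202),C=(320,203)).items(): print(n,px2w('wrist',*q,.107).round(4))
print(px2w('wrist',304,304,.09), px2w('wrist',311,56,.084))
print(np.array(vision.camera_info('wrist')['mtx']).round(0))
E
```

```text
2.65 [0.4818 0.0054 0.2314] [-9.0200e+01  3.0000e-02 -1.7989e+02] 0.06005361474993174 0.0
A [0.5845 0.1061 0.107 ]
B [ 0.5834 -0.0038  0.107 ]
C [ 0.4794 -0.0051  0.107 ]
[ 0.46366976 -0.11625258  0.09      ] [0.47161307 0.11231267 0.084     ]
[[331.   0. 321.]
 [  0. 331. 199.]
 [  0.   0.   1.]]
```

Request:
move_arm([
  {"slide": [-0.003, -0.001, 0.035], "twist": [0, 0, 0], "hand": 0.06},
  {"slide": [0, 0, 0.04], "twist": [0, 0, 0], "hand": 0.06},
  {"slide": [0, 0, 0.04], "twist": [0, 0, 0], "hand": 0.06},
  {"slide": [0, 0, 0.025], "twist": [0, 0, 0], "hand": 0.06},
  {"slide": [0, 0, 0.012], "twist": [0, 0, 0], "hand": 0.06},
])

```text
t: 3.15
ee_pos: [0.4781, -0.003, 0.077]
eef_rot: [-2.224, -2.216, 0.006]
wrist_force: [0.6, -0.1, -0.9]
width: 0.06
grasp_force: 0.0
```

Request:
move_arm([
  {"slide": [0, 0, 0], "twist": [0, 0, 0], "hand": 0.06},
  {"slide": [0, 0, 0], "twist": [0, 0, 0], "hand": 0.03},
  {"slide": [0, 0, 0], "twist": [0, 0, 0], "hand": 0.03},
  {"slide": [0, 0, 0], "twist": [0, 0, 0], "hand": 0.03},
  {"slide": [0, 0, 0], "twist": [0, 0, 0], "hand": 0.03},
])

```text
t: 3.65
ee_pos: [0.4813, -0.0015, 0.0806]
eef_rot: [2.221, 2.219, 0.002]
wrist_force: [-0.4, -1.2, 8.4]
width: 0.0442
grasp_force: 61.3
```

Request:
move_arm([
  {"slide": [0, 0, -0.02], "twist": [0, 0, 0], "hand": 0.03},
  {"slide": [0, 0, -0.03], "twist": [0, 0, 0], "hand": 0.03},
  {"slide": [0, 0, -0.04], "twist": [0, 0, 0], "hand": 0.03},
  {"slide": [0, 0, -0.04], "twist": [0, 0, 0], "hand": 0.03},
  {"slide": [0, 0, -0.022], "twist": [0, 0, 0], "hand": 0.03},
])

```text
t: 4.15
ee_pos: [0.4814, -0.001, 0.2348]
eef_rot: [2.219, 2.219, 0.005]
wrist_force: [1.3, 0.4, -1.7]
width: 0.0443
grasp_force: 61.3
```

Run:
```python
from chk import *
a=snap('wrist','w2');b=snap('side','s2')
cv2.imwrite('pics/v2.png',np.hstack([a[:,160:480],cv2.resize(b[120:270,220:420],None,fx=2.4,fy=2.4)[:, :]if 0 else cv2.resize(b[70:270,220:420],(400,400))])[:,:,::-1])
```

```text
4.15 [ 0.4814 -0.001   0.2348] [-90.01   0.26 179.98] 0.04429689239631371 61.27115786075592
```

View pics/v2.png

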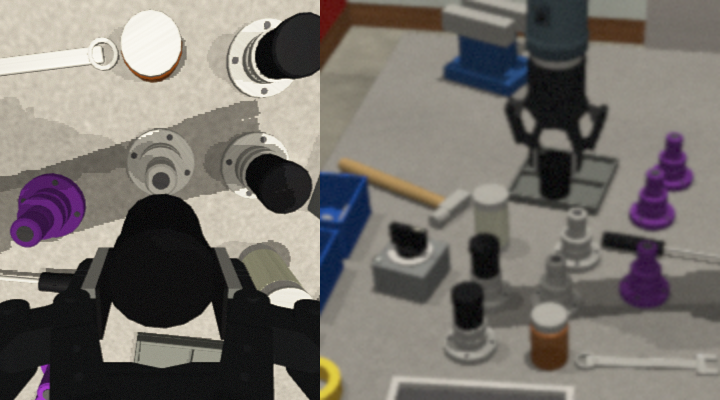

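Request:
move_arm([
  {"slide": [-0.045, 0, 0], "twist": [0, 0, 0], "hand": 0.03},
  {"slide": [-0.045, 0, 0], "twist": [0, 0, 0], "hand": 0.03},
  {"slide": [-0.045, 0, 0], "twist": [0, 0, 0], "hand": 0.03},
  {"slide": [-0.045, 0, 0], "twist": [0, 0, 0], "hand": 0.03},
  {"slide": [-0.045, 0, 0], "twist": [0, 0, 0], "hand": 0.03},
])

```text
t: 4.75
ee_pos: [0.4792, -0.2281, 0.2305]
eef_rot: [-2.221, -2.221, 0.001]
wrist_force: [1.5, 1.1, -0.6]
width: 0.044
grasp_force: 61.3
```

Request:
move_arm([
  {"slide": [-0.045, 0.001, 0], "twist": [0, 0, 0], "hand": 0.03},
  {"slide": [-0.005, 0, 0], "twist": [0, 0, 0], "hand": 0.03},
  {"slide": [0, 0, 0.04], "twist": [0, 0, 0], "hand": 0.03},
  {"slide": [0, 0, 0.045], "twist": [0, 0, 0], "hand": 0.03},
  {"slide": [0, 0, 0.045], "twist": [0, 0, 0], "hand": 0.03},
])

```text
t: 5.25
ee_pos: [0.4808, -0.276, 0.0995]
eef_rot: [2.222, 2.221, 0.0]
wrist_force: [-0.4, -1.2, 0.4]
width: 0.044
grasp_force: 61.3
```

Request:
move_arm([
  {"slide": [0, 0, 0.03], "twist": [0, 0, 0], "hand": 0.03},
  {"slide": [0, 0, 0.015], "twist": [0, 0, 0], "hand": 0.03},
  {"slide": [0, 0, 0.01], "twist": [0, 0, 0], "hand": 0.03},
  {"slide": [0, 0, 0], "twist": [0, 0, 0], "hand": 0.03},
  {"slide": [0, 0, 0], "twist": [0, 0, 0], "hand": 0.03},
])

```text
t: 5.75
ee_pos: [0.4821, -0.2767, 0.0474]
eef_rot: [2.22, 2.22, 0.001]
wrist_force: [0.4, 0.3, 0.3]
width: 0.0445
grasp_force: 61.3
```

Request:
move_arm([
  {"slide": [0, 0, 0.008], "twist": [0, 0, 0], "hand": 0.03},
  {"slide": [0, 0, 0.004], "twist": [0, 0, 0], "hand": 0.03},
  {"slide": [0, 0, 0], "twist": [0, 0, 0], "hand": 0.03},
])

```text
t: 6.05
ee_pos: [0.4808, -0.2763, 0.034]
eef_rot: [-2.221, -2.221, 0.0]
wrist_force: [-0.6, -0.6, -0.5]
width: 0.0445
grasp_force: 61.3
```

Request:
move_arm([
  {"slide": [0, 0, 0.001], "twist": [0, 0, 0], "hand": 0.03},
  {"slide": [0, 0, 0.001], "twist": [0, 0, 0], "hand": 0.03},
  {"slide": [0, 0, 0], "twist": [0, 0, 0], "hand": 0.03},
])

```text
t: 6.35
ee_pos: [0.4812, -0.2764, 0.0336]
eef_rot: [2.221, 2.221, -0.001]
wrist_force: [-3.4, 1.9, 13.5]
width: 0.0444
grasp_force: 62.8
```

Request:
move_arm([
  {"slide": [0, 0, 0], "twist": [0, 0, 0], "hand": 0.06},
  {"slide": [0, 0, 0], "twist": [0, 0, 0], "hand": 0.06},
  {"slide": [0, 0, -0.02], "twist": [0, 0, 0], "hand": 0.06},
  {"slide": [0, 0, -0.04], "twist": [0, 0, 0], "hand": 0.06},
  {"slide": [0, 0, -0.045], "twist": [0, 0, 0], "hand": 0.06},
])

```text
t: 6.85
ee_pos: [0.4801, -0.2758, 0.1374]
eef_rot: [-2.219, -2.22, 0.001]
wrist_force: [1.2, 0.2, 0.8]
width: 0.0602
grasp_force: 0.0
```

Request:
move_arm([
  {"slide": [0, 0, -0.048], "twist": [0, 0, 0], "hand": 0.06},
  {"slide": [0, 0, -0.044], "twist": [0, 0, 0], "hand": 0.06},
  {"slide": [0.046, 0.017, 0], "twist": [0, 0, 0], "hand": 0.06},
  {"slide": [0.046, 0.017, 0], "twist": [0, 0, 0], "hand": 0.06},
  {"slide": [0.046, 0.017, 0], "twist": [0, 0, 0], "hand": 0.06},
])

```text
t: 7.35
ee_pos: [0.5326, -0.1372, 0.2298]
eef_rot: [2.222, 2.219, 0.001]
wrist_force: [1.2, -0.6, 0.1]
width: 0.0601
grasp_force: 0.0
```

Request:
move_arm([
  {"slide": [0.046, 0.017, 0], "twist": [0, 0, 0], "hand": 0.06},
  {"slide": [0.046, 0.017, 0], "twist": [0, 0, 0], "hand": 0.06},
  {"slide": [0.044, 0.019, 0], "twist": [0, 0, 0], "hand": 0.06},
  {"slide": [0, 0, 0], "twist": [0, 0, 0], "hand": 0.06},
  {"slide": [0, 0, 0], "twist": [0, 0, 0], "hand": 0.06},
])

```text
t: 7.85
ee_pos: [0.5851, -0.0007, 0.229]
eef_rot: [-2.218, -2.225, -0.0]
wrist_force: [-0.2, -1.2, -0.0]
width: 0.0603
grasp_force: 0.0
```

```bash
cat >> chk.py <<'E'
import sys
def caps(c='wrist'):
    # black round cap tops: dark blobs with their fitted centre
    im=vision.read_camera(c); m=(im.max(2)<50).astype(np.uint8); n,l,st,ce=cv2.connectedComponentsWithStats(m)
    return im,[(ce[k].round(1),st[k][:5]) for k in range(1,n) if st[k][4]>(700 if c=='wrist' else 120)]
E
python3 - <<'E'
from chk import *
im,b=caps(); print(*b,sep='\n'); cv2.imwrite('pics/w3.png',im[:,:,::-1])
for n,p in dict(A=(.586,.107,.107),B=(.585,-.003,.107),C=(.481,-.002,.09),D=(.464,-.115,.09),jar=(.473,.112,.084),tin=(.606,-.129,.1),cap=(.4815,-.277,.06)).items(): print(n,w2px('wrist',p).round(0))
E
```

```text
7.85 [ 0.5851 -0.0007  0.229 ] [-9.0180e+01 -2.0000e-02 -1.7997e+02] 0.06029356675149771 0.0
(array([326. ,  44.1]), array([ 296,   11,   60,   68, 3006], dtype=int32))
(array([324.1, 186.3]), array([ 298,  155,   54,   61, 2507], dtype=int32))
(array([457.5, 203.4]), array([ 421,  179,   77,   48, 2132], dtype=int32))
(array([320.2, 353.3]), array([   27,   250,   590,   150, 38597], dtype=int32))
(array([150.9, 285.7]), array([ 111,  274,   82,   26, 1538], dtype=int32))
A [325.  47.]
B [323. 192.]
C [205. 185.]
D [200. 297.]
jar [183.  44.]
tin [345. 315.]
cap [237. 398.]
```

View pics/w3.png

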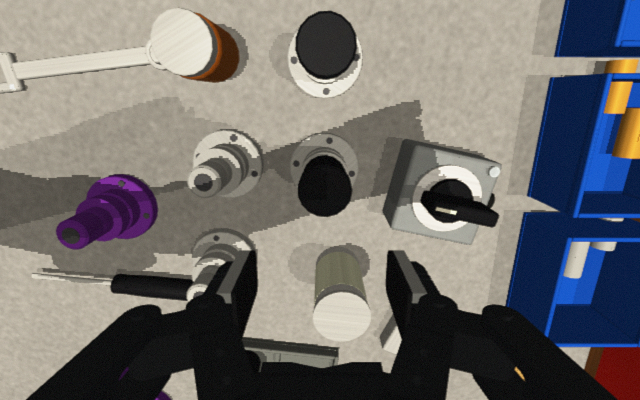

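Nothing has moved: B's top is at (325,189) and A's at (325,45), both as predicted. Now B's cap.

Request:
move_arm([
  {"slide": [-0.001, 0, 0.035], "twist": [0, 0, 0], "hand": 0.06},
  {"slide": [0, 0, 0.04], "twist": [0, 0, 0], "hand": 0.06},
  {"slide": [0, 0, 0.04], "twist": [0, 0, 0], "hand": 0.06},
  {"slide": [0, 0, 0.025], "twist": [0, 0, 0], "hand": 0.06},
  {"slide": [0, 0, 0.01], "twist": [0, 0, 0], "hand": 0.06},
])

```text
t: 8.4
ee_pos: [0.5829, -0.0058, 0.0765]
eef_rot: [-2.223, -2.217, 0.007]
wrist_force: [-0.2, -0.8, -0.1]
width: 0.0597
grasp_force: 0.0
```

Request:
move_arm([
  {"slide": [0, 0, 0], "twist": [0, 0, 0], "hand": 0.06},
  {"slide": [0, 0, 0], "twist": [0, 0, 0], "hand": 0.03},
  {"slide": [0, 0, 0], "twist": [0, 0, 0], "hand": 0.03},
  {"slide": [0, 0, 0], "twist": [0, 0, 0], "hand": 0.03},
  {"slide": [0, 0, 0], "twist": [0, 0, 0], "hand": 0.03},
])

```text
t: 8.9
ee_pos: [0.5864, -0.0035, 0.081]
eef_rot: [2.22, 2.219, 0.003]
wrist_force: [-0.7, -0.3, 7.3]
width: 0.0444
grasp_force: 61.2
```

Request:
move_arm([
  {"slide": [0, 0, -0.02], "twist": [0, 0, 0], "hand": 0.03},
  {"slide": [0, 0, -0.03], "twist": [0, 0, 0], "hand": 0.03},
  {"slide": [0, 0, -0.04], "twist": [0, 0, 0], "hand": 0.03},
  {"slide": [0, 0, -0.04], "twist": [0, 0, 0], "hand": 0.03},
  {"slide": [0, 0, -0.02], "twist": [0, 0, 0], "hand": 0.03},
])

```text
t: 9.4
ee_pos: [0.5867, -0.0029, 0.2335]
eef_rot: [2.218, 2.219, 0.006]
wrist_force: [0.4, -0.0, -0.0]
width: 0.0444
grasp_force: 61.6
```

Request:
move_arm([
  {"slide": [-0.045, -0.0045, 0], "twist": [0, 0, 0], "hand": 0.03},
  {"slide": [-0.045, -0.0045, 0], "twist": [0, 0, 0], "hand": 0.03},
  {"slide": [-0.045, -0.0045, 0], "twist": [0, 0, 0], "hand": 0.03},
  {"slide": [-0.045, -0.0045, 0], "twist": [0, 0, 0], "hand": 0.03},
  {"slide": [-0.045, -0.0045, 0], "twist": [0, 0, 0], "hand": 0.03},
])

```text
t: 9.9
ee_pos: [0.5623, -0.2301, 0.23]
eef_rot: [2.22, 2.221, 0.0]
wrist_force: [0.4, -0.2, 0.3]
width: 0.0444
grasp_force: 61.6
```

Request:
move_arm([
  {"slide": [-0.045, -0.0045, 0], "twist": [0, 0, 0], "hand": 0.03},
  {"slide": [-0.045, -0.0045, 0], "twist": [0, 0, 0], "hand": 0.03},
  {"slide": [-0.045, -0.004, 0], "twist": [0, 0, 0], "hand": 0.03},
  {"slide": [0, 0, 0], "twist": [0, 0, 0], "hand": 0.03},
  {"slide": [0, 0, 0], "twist": [0, 0, 0], "hand": 0.03},
])

```text
t: 10.4
ee_pos: [0.549, -0.3645, 0.2293]
eef_rot: [2.224, 2.218, 0.0]
wrist_force: [0.1, 0.1, -0.5]
width: 0.0442
grasp_force: 61.6
```

Descend to about 0.034 (0.195), with contact at the end.

Request:
move_arm([
  {"slide": [0.001, 0.001, 0.035], "twist": [0, 0, 0], "hand": 0.03},
  {"slide": [0, 0, 0.045], "twist": [0, 0, 0], "hand": 0.03},
  {"slide": [0, 0, 0.045], "twist": [0, 0, 0], "hand": 0.03},
  {"slide": [0, 0, 0.035], "twist": [0, 0, 0], "hand": 0.03},
  {"slide": [0, 0, 0.015], "twist": [0, 0, 0], "hand": 0.03},
])

```text
t: 10.9
ee_pos: [0.5493, -0.3591, 0.0511]
eef_rot: [-2.215, -2.221, 0.0]
wrist_force: [-0.5, 0.9, -0.3]
width: 0.0443
grasp_force: 61.6
```

Request:
move_arm([
  {"slide": [0, 0, 0.01], "twist": [0, 0, 0], "hand": 0.03},
  {"slide": [0, 0, 0.005], "twist": [0, 0, 0], "hand": 0.03},
  {"slide": [0, 0, 0.005], "twist": [0, 0, 0], "hand": 0.03},
  {"slide": [0, 0, 0.001], "twist": [0, 0, 0], "hand": 0.03},
  {"slide": [0, 0, 0], "twist": [0, 0, 0], "hand": 0.03},
])

```text
t: 11.4
ee_pos: [0.5512, -0.3627, 0.0342]
eef_rot: [2.221, 2.22, 0.0]
wrist_force: [0.0, 0.2, -0.6]
width: 0.0442
grasp_force: 61.6
```

Request:
move_arm([
  {"slide": [0, 0, 0.001], "twist": [0, 0, 0], "hand": 0.03},
  {"slide": [0, 0, 0.0005], "twist": [0, 0, 0], "hand": 0.03},
  {"slide": [0, 0, 0], "twist": [0, 0, 0], "hand": 0.03},
])

```text
t: 11.7
ee_pos: [0.5513, -0.3629, 0.034]
eef_rot: [2.221, 2.22, -0.0]
wrist_force: [-4.2, 1.3, 11.1]
width: 0.0441
grasp_force: 62.9
```

Request:
move_arm([
  {"slide": [0, 0, 0], "twist": [0, 0, 0], "hand": 0.06},
  {"slide": [0, 0, 0], "twist": [0, 0, 0], "hand": 0.06},
  {"slide": [0, 0, -0.02], "twist": [0, 0, 0], "hand": 0.06},
  {"slide": [0, 0, -0.04], "twist": [0, 0, 0], "hand": 0.06},
  {"slide": [0, 0, -0.045], "twist": [0, 0, 0], "hand": 0.06},
])

```text
t: 12.2
ee_pos: [0.5496, -0.3617, 0.1366]
eef_rot: [-2.219, -2.22, 0.001]
wrist_force: [0.7, 0.4, 0.3]
width: 0.06
grasp_force: 0.0
```

Request:
move_arm([
  {"slide": [0, 0, -0.048], "twist": [0, 0, 0], "hand": 0.06},
  {"slide": [0, 0, -0.044], "twist": [0, 0, 0], "hand": 0.06},
  {"slide": [0.047, 0.0034, 0], "twist": [0, 0, 0], "hand": 0.06},
  {"slide": [0.047, 0.0034, 0], "twist": [0, 0, 0], "hand": 0.06},
  {"slide": [0.047, 0.0034, 0], "twist": [0, 0, 0], "hand": 0.06},
])

```text
t: 12.7
ee_pos: [0.5608, -0.22, 0.2292]
eef_rot: [2.222, 2.22, 0.001]
wrist_force: [-0.0, 1.2, 0.7]
width: 0.0603
grasp_force: 0.0
```

Request:
move_arm([
  {"slide": [0.047, 0.0034, 0], "twist": [0, 0, 0], "hand": 0.06},
  {"slide": [0.047, 0.0034, 0], "twist": [0, 0, 0], "hand": 0.06},
  {"slide": [0.047, 0.0034, 0], "twist": [0, 0, 0], "hand": 0.06},
  {"slide": [0.047, 0.0034, 0], "twist": [0, 0, 0], "hand": 0.06},
  {"slide": [0.047, 0.0034, 0], "twist": [0, 0, 0], "hand": 0.06},
])

```text
t: 13.2
ee_pos: [0.5777, 0.0154, 0.2289]
eef_rot: [2.221, 2.221, 0.0]
wrist_force: [1.5, -0.0, 0.1]
width: 0.0602
grasp_force: 0.0
```

Request:
move_arm([
  {"slide": [0.047, 0.0034, 0], "twist": [0, 0, 0], "hand": 0.06},
  {"slide": [0.047, 0.0034, 0], "twist": [0, 0, 0], "hand": 0.06},
  {"slide": [0, 0, 0], "twist": [0, 0, 0], "hand": 0.06},
  {"slide": [0, 0, 0], "twist": [0, 0, 0], "hand": 0.06},
])

```text
t: 13.6
ee_pos: [0.5843, 0.1092, 0.2287]
eef_rot: [-2.218, -2.225, -0.0]
wrist_force: [-0.5, -1.3, -0.3]
width: 0.0597
grasp_force: 0.0
```

Run:
```python
from chk import *
im,b=caps(); print(*b,sep='\n'); cv2.imwrite('pics/w4.png',im[:,:,::-1])
print('A',w2px('wrist',(.586,.107,.107)))
im,b=caps('top'); print(*b,sep='\n'); cv2.imwrite('pics/t4.png',cv2.resize(im[140:260,140:460,::-1],None,fx=2.5,fy=2.5,interpolation=2))
```

```text
13.6 [0.5843 0.1092 0.2287] [-9.0180e+01 -1.0000e-02 -1.7999e+02] 0.0597360064183607 0.0
(array([325.4, 184.9]), array([ 299,  154,   54,   61, 2551], dtype=int32))
(array([322.6, 352.3]), array([   27,   248,   591,   152, 38591], dtype=int32))
A [324.78021463 191.83334297]
(array([134.1, 106.6]), array([125,  92,  19,  27, 219], dtype=int32))
(array([431.6, 189.7]), array([424, 182,  16,  16, 194], dtype=int32))
(array([403.2, 213.9]), array([396, 207,  16,  15, 181], dtype=int32))
(array([ 63.5, 369.3]), array([  23,  341,   80,   59, 1358], dtype=int32))
```

View pics/t4.png

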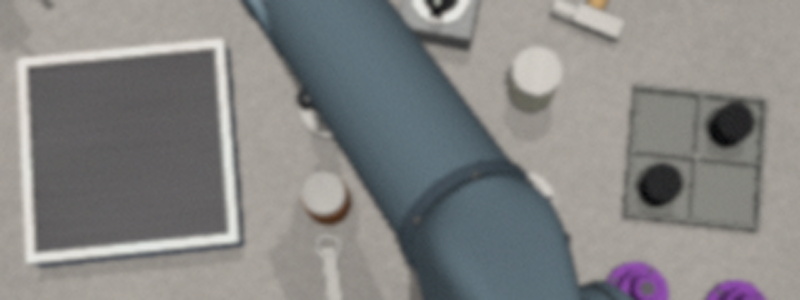

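The two caps stand in their compartments at (731,122) and (660,184). Cap A sits under the hand as B did.

Request:
move_arm([
  {"slide": [0, 0, 0.035], "twist": [0, 0, 0], "hand": 0.06},
  {"slide": [0, 0, 0.04], "twist": [0, 0, 0], "hand": 0.06},
  {"slide": [0, 0, 0.04], "twist": [0, 0, 0], "hand": 0.06},
  {"slide": [0, 0, 0.025], "twist": [0, 0, 0], "hand": 0.06},
  {"slide": [0, 0, 0.01], "twist": [0, 0, 0], "hand": 0.06},
])

```text
t: 14.2
ee_pos: [0.583, 0.1049, 0.076]
eef_rot: [-2.223, -2.217, 0.007]
wrist_force: [-0.1, -0.9, -0.3]
width: 0.06
grasp_force: 0.0
```

Request:
move_arm([
  {"slide": [0, 0, 0], "twist": [0, 0, 0], "hand": 0.06},
  {"slide": [0, 0, 0], "twist": [0, 0, 0], "hand": 0.03},
  {"slide": [0, 0, 0], "twist": [0, 0, 0], "hand": 0.03},
  {"slide": [0, 0, 0], "twist": [0, 0, 0], "hand": 0.03},
  {"slide": [0, 0, 0], "twist": [0, 0, 0], "hand": 0.03},
])

```text
t: 14.7
ee_pos: [0.586, 0.1077, 0.0805]
eef_rot: [2.22, 2.22, 0.004]
wrist_force: [-0.2, -0.0, 8.1]
width: 0.0442
grasp_force: 61.2
```

Request:
move_arm([
  {"slide": [0, 0, -0.02], "twist": [0, 0, 0], "hand": 0.03},
  {"slide": [0, 0, -0.03], "twist": [0, 0, 0], "hand": 0.03},
  {"slide": [0, 0, -0.04], "twist": [0, 0, 0], "hand": 0.03},
  {"slide": [0, 0, -0.04], "twist": [0, 0, 0], "hand": 0.03},
  {"slide": [0, 0, -0.02], "twist": [0, 0, 0], "hand": 0.03},
])

```text
t: 15.2
ee_pos: [0.586, 0.1085, 0.233]
eef_rot: [2.219, 2.22, 0.007]
wrist_force: [-0.3, 0.8, -0.7]
width: 0.0444
grasp_force: 61.4
```

Request:
move_arm([
  {"slide": [-0.044, -0.003, 0], "twist": [0, 0, 0], "hand": 0.03},
  {"slide": [-0.044, -0.003, 0], "twist": [0, 0, 0], "hand": 0.03},
  {"slide": [-0.044, -0.003, 0], "twist": [0, 0, 0], "hand": 0.03},
  {"slide": [-0.044, -0.003, 0], "twist": [0, 0, 0], "hand": 0.03},
  {"slide": [-0.044, -0.003, 0], "twist": [0, 0, 0], "hand": 0.03},
])

```text
t: 15.7
ee_pos: [0.5693, -0.114, 0.2294]
eef_rot: [2.221, 2.221, 0.0]
wrist_force: [0.9, -1.0, 0.0]
width: 0.0441
grasp_force: 61.4
```

Request:
move_arm([
  {"slide": [-0.044, -0.003, 0], "twist": [0, 0, 0], "hand": 0.03},
  {"slide": [-0.044, -0.003, 0], "twist": [0, 0, 0], "hand": 0.03},
  {"slide": [-0.044, -0.003, 0], "twist": [0, 0, 0], "hand": 0.03},
  {"slide": [-0.042, -0.001, 0], "twist": [0, 0, 0], "hand": 0.03},
  {"slide": [0, 0, 0], "twist": [0, 0, 0], "hand": 0.03},
])

```text
t: 16.2
ee_pos: [0.5574, -0.2949, 0.2287]
eef_rot: [2.231, 2.208, -0.006]
wrist_force: [-0.4, 0.2, -1.7]
width: 0.044
grasp_force: 61.4
```

Request:
move_arm([
  {"slide": [0, 0, 0.035], "twist": [0, 0, 0], "hand": 0.03},
  {"slide": [0, 0, 0.045], "twist": [0, 0, 0], "hand": 0.03},
  {"slide": [0, 0, 0.045], "twist": [0, 0, 0], "hand": 0.03},
  {"slide": [0, 0, 0.035], "twist": [0, 0, 0], "hand": 0.03},
  {"slide": [0, 0, 0.015], "twist": [0, 0, 0], "hand": 0.03},
])

```text
t: 16.7
ee_pos: [0.5575, -0.2849, 0.0507]
eef_rot: [-2.217, -2.219, 0.002]
wrist_force: [-0.1, -0.0, -0.4]
width: 0.0445
grasp_force: 61.4
```

Request:
move_arm([
  {"slide": [0, 0, 0.01], "twist": [0, 0, 0], "hand": 0.03},
  {"slide": [0, 0, 0.005], "twist": [0, 0, 0], "hand": 0.03},
  {"slide": [0, 0, 0.004], "twist": [0, 0, 0], "hand": 0.03},
  {"slide": [0, 0, 0], "twist": [0, 0, 0], "hand": 0.03},
  {"slide": [0, 0, 0], "twist": [0, 0, 0], "hand": 0.03},
])

```text
t: 17.2
ee_pos: [0.5603, -0.2867, 0.0358]
eef_rot: [2.22, 2.22, 0.001]
wrist_force: [-0.4, -0.8, -0.1]
width: 0.044
grasp_force: 61.4
```

Request:
move_arm([
  {"slide": [0, 0, 0.0015], "twist": [0, 0, 0], "hand": 0.03},
  {"slide": [0, 0, 0.001], "twist": [0, 0, 0], "hand": 0.03},
  {"slide": [0, 0, 0], "twist": [0, 0, 0], "hand": 0.03},
])

```text
t: 17.5
ee_pos: [0.5602, -0.2867, 0.0335]
eef_rot: [2.221, 2.22, 0.0]
wrist_force: [-2.4, 0.1, 8.5]
width: 0.0441
grasp_force: 62.6
```

Request:
move_arm([
  {"slide": [0, 0, 0], "twist": [0, 0, 0], "hand": 0.06},
  {"slide": [0, 0, 0], "twist": [0, 0, 0], "hand": 0.06},
  {"slide": [0, 0, -0.02], "twist": [0, 0, 0], "hand": 0.06},
  {"slide": [0, 0, -0.04], "twist": [0, 0, 0], "hand": 0.06},
  {"slide": [0, 0, -0.045], "twist": [0, 0, 0], "hand": 0.06},
])

```text
t: 18.0
ee_pos: [0.5585, -0.2858, 0.1371]
eef_rot: [-2.219, -2.22, 0.001]
wrist_force: [1.1, -0.6, 0.0]
width: 0.0599
grasp_force: 0.0
```

Request:
move_arm([
  {"slide": [0, 0, -0.048], "twist": [0, 0, 0], "hand": 0.06},
  {"slide": [0, 0, -0.042], "twist": [0, 0, 0], "hand": 0.06},
  {"slide": [0.0425, -0.024, 0], "twist": [0, 0, 0], "hand": 0.06},
  {"slide": [0.0425, -0.024, 0], "twist": [0, 0, 0], "hand": 0.06},
  {"slide": [0.0425, -0.024, 0], "twist": [0, 0, 0], "hand": 0.06},
])

```text
t: 18.5
ee_pos: [0.4867, -0.1575, 0.2274]
eef_rot: [2.222, 2.22, 0.001]
wrist_force: [0.8, 0.9, 1.2]
width: 0.0597
grasp_force: 0.0
```

Request:
move_arm([
  {"slide": [0.0425, -0.024, 0], "twist": [0, 0, 0], "hand": 0.06},
  {"slide": [0, 0, 0], "twist": [0, 0, 0], "hand": 0.06},
  {"slide": [0, 0, 0], "twist": [0, 0, 0], "hand": 0.06},
  {"slide": [0, 0, 0], "twist": [0, 0, 0], "hand": 0.06},
])

```text
t: 18.9
ee_pos: [0.4642, -0.1174, 0.2274]
eef_rot: [2.222, 2.219, 0.0]
wrist_force: [-0.3, 0.0, -0.4]
width: 0.06
grasp_force: 0.0
```

Run:
```python
from chk import *
a=snap('wrist','w5')
for n,p in dict(A=(.586,.108,.09),B=(.586,-.003,.09),C=(.481,-.002,.09),D=(.464,-.115,.09)).items(): print(n,w2px('wrist',p).round(0))
b=snap('side','s5'); c=snap('top','t5')
cv2.imwrite('pics/v5.png',np.vstack([a[:,:,::-1],np.hstack([b[110:270,220:440,::-1],cv2.resize(c[140:250,140:460,::-1],(420,160))])]))
```

```text
18.9 [ 0.4642 -0.1174  0.2274] [-8.9920e+01  4.0000e-02  1.7997e+02] 0.06002702065445302 0.0
A [ 504. -138.]
B [481.  43.]
C [345.  42.]
D [323. 184.]
```

View pics/v5.png

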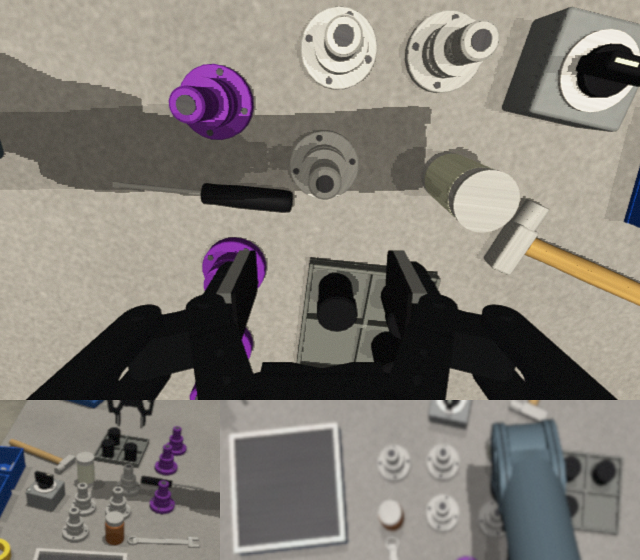

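All three caps are in the tray, and D's neck at (323,183) is where predicted. Now D's neck.

Request:
move_arm([
  {"slide": [0.001, 0, 0.04], "twist": [0, 0, 0], "hand": 0.06},
  {"slide": [0, 0, 0.045], "twist": [0, 0, 0], "hand": 0.06},
  {"slide": [0, 0, 0.045], "twist": [0, 0, 0], "hand": 0.06},
  {"slide": [0, 0, 0.025], "twist": [0, 0, 0], "hand": 0.06},
  {"slide": [0, 0, 0.014], "twist": [0, 0, 0], "hand": 0.06},
])

```text
t: 19.55
ee_pos: [0.4625, -0.1156, 0.0558]
eef_rot: [-2.22, -2.218, 0.003]
wrist_force: [-0.0, 0.2, 0.4]
width: 0.0602
grasp_force: 0.0
```

Request:
move_arm([
  {"slide": [0, 0, 0], "twist": [0, 0, 0], "hand": 0.06},
  {"slide": [0, 0, 0], "twist": [0, 0, 0], "hand": 0.015},
  {"slide": [0, 0, 0], "twist": [0, 0, 0], "hand": 0.015},
  {"slide": [0, 0, 0], "twist": [0, 0, 0], "hand": 0.015},
  {"slide": [0, 0, 0], "twist": [0, 0, 0], "hand": 0.015},
])

```text
t: 20.05
ee_pos: [0.4657, -0.1156, 0.0599]
eef_rot: [2.219, 2.219, 0.004]
wrist_force: [2.7, -0.5, 7.7]
width: 0.0285
grasp_force: 59.2
```

Request:
move_arm([
  {"slide": [0, 0, -0.02], "twist": [0, 0, 0], "hand": 0.015},
  {"slide": [0, 0, -0.04], "twist": [0, 0, 0], "hand": 0.015},
  {"slide": [0, 0, -0.045], "twist": [0, 0, 0], "hand": 0.015},
  {"slide": [0, 0, -0.045], "twist": [0, 0, 0], "hand": 0.015},
  {"slide": [0, 0, -0.03], "twist": [0, 0, 0], "hand": 0.015},
])

```text
t: 20.55
ee_pos: [0.4633, -0.1153, 0.2409]
eef_rot: [2.22, 2.221, 0.0]
wrist_force: [0.6, -1.2, -5.5]
width: 0.0284
grasp_force: 61.1
```

Request:
move_arm([
  {"slide": [0.045, 0.0012, 0], "twist": [0, 0, 0], "hand": 0.015},
  {"slide": [0.045, 0.0012, 0], "twist": [0, 0, 0], "hand": 0.015},
  {"slide": [0.045, 0.0012, 0], "twist": [0, 0, 0], "hand": 0.015},
  {"slide": [0.045, 0.0012, 0], "twist": [0, 0, 0], "hand": 0.015},
  {"slide": [0.045, 0.0012, 0], "twist": [0, 0, 0], "hand": 0.015},
])

```text
t: 21.05
ee_pos: [0.4682, 0.1106, 0.2379]
eef_rot: [-2.222, -2.221, 0.003]
wrist_force: [1.7, 0.5, -5.6]
width: 0.0284
grasp_force: 61.0
```

Request:
move_arm([
  {"slide": [0.045, 0.0012, 0], "twist": [0, 0, 0], "hand": 0.015},
  {"slide": [0.045, 0.0012, 0], "twist": [0, 0, 0], "hand": 0.015},
  {"slide": [0.045, 0.0012, 0], "twist": [0, 0, 0], "hand": 0.015},
  {"slide": [0.045, 0.0012, 0], "twist": [0, 0, 0], "hand": 0.015},
  {"slide": [0.045, 0.0012, 0], "twist": [0, 0, 0], "hand": 0.015},
])

```text
t: 21.55
ee_pos: [0.4747, 0.3352, 0.2375]
eef_rot: [2.221, 2.221, -0.004]
wrist_force: [0.3, 1.1, -4.6]
width: 0.0283
grasp_force: 61.0
```

Request:
move_arm([
  {"slide": [0.045, 0.001, 0], "twist": [0, 0, 0], "hand": 0.015},
  {"slide": [0.016, 0, 0], "twist": [0, 0, 0], "hand": 0.015},
  {"slide": [0, 0, 0], "twist": [0, 0, 0], "hand": 0.015},
  {"slide": [0, 0, 0], "twist": [0, 0, 0], "hand": 0.015},
  {"slide": [0, 0, 0.03], "twist": [0, 0, 0], "hand": 0.015},
])

```text
t: 22.05
ee_pos: [0.4791, 0.3957, 0.2113]
eef_rot: [2.223, 2.218, 0.01]
wrist_force: [0.3, 1.2, -4.9]
width: 0.0289
grasp_force: 61.1
```

Request:
move_arm([
  {"slide": [0, 0, 0.04], "twist": [0, 0, 0], "hand": 0.015},
  {"slide": [0, 0, 0.035], "twist": [0, 0, 0], "hand": 0.015},
  {"slide": [0, 0, 0.02], "twist": [0, 0, 0], "hand": 0.015},
  {"slide": [0, 0, 0], "twist": [0, 0, 0], "hand": 0.015},
  {"slide": [0, 0, 0], "twist": [0, 0, 0], "hand": 0.015},
])

```text
t: 22.55
ee_pos: [0.4773, 0.3944, 0.1138]
eef_rot: [2.223, 2.219, -0.001]
wrist_force: [1.0, -0.9, -5.3]
width: 0.0288
grasp_force: 60.7
```

Request:
move_arm([
  {"slide": [0, 0, 0.008], "twist": [0, 0, 0], "hand": 0.015},
  {"slide": [0, 0, 0.003], "twist": [0, 0, 0], "hand": 0.015},
  {"slide": [0, 0, 0.001], "twist": [0, 0, 0], "hand": 0.015},
  {"slide": [0, 0, 0.001], "twist": [0, 0, 0], "hand": 0.015},
  {"slide": [0, 0, 0], "twist": [0, 0, 0], "hand": 0.015},
])

```text
t: 23.05
ee_pos: [0.4768, 0.3958, 0.1006]
eef_rot: [2.221, 2.221, 0.001]
wrist_force: [0.2, -0.5, -5.0]
width: 0.0282
grasp_force: 61.3
```

Request:
move_arm([
  {"slide": [0, 0, 0.001], "twist": [0, 0, 0], "hand": 0.015},
  {"slide": [0, 0, 0.001], "twist": [0, 0, 0], "hand": 0.015},
  {"slide": [0, 0, 0], "twist": [0, 0, 0], "hand": 0.015},
])

```text
t: 23.35
ee_pos: [0.477, 0.3956, 0.1003]
eef_rot: [2.221, 2.22, 0.001]
wrist_force: [-3.1, -5.7, 12.2]
width: 0.0286
grasp_force: 63.1
```

Request:
move_arm([
  {"slide": [0, 0, 0], "twist": [0, 0, 0], "hand": 0.06},
  {"slide": [0, 0, 0], "twist": [0, 0, 0], "hand": 0.06},
  {"slide": [0, 0, 0], "twist": [0, 0, 0], "hand": 0.06},
  {"slide": [0, 0, -0.04], "twist": [0, 0, 0], "hand": 0.06},
  {"slide": [0, 0, -0.045], "twist": [0, 0, 0], "hand": 0.06},
])

```text
t: 23.85
ee_pos: [0.4757, 0.3949, 0.1827]
eef_rot: [-2.22, -2.221, 0.006]
wrist_force: [0.7, 0.0, 0.0]
width: 0.06
grasp_force: 0.0
```

Request:
move_arm([
  {"slide": [0, 0, -0.045], "twist": [0, 0, 0], "hand": 0.06},
  {"slide": [-0.044, 0, 0], "twist": [0, 0, 0], "hand": 0.06},
  {"slide": [-0.044, 0, 0], "twist": [0, 0, 0], "hand": 0.06},
  {"slide": [-0.044, 0, 0], "twist": [0, 0, 0], "hand": 0.06},
  {"slide": [-0.044, 0.001, 0], "twist": [0, 0, 0], "hand": 0.06},
])

```text
t: 24.35
ee_pos: [0.4775, 0.2182, 0.2284]
eef_rot: [2.221, 2.222, 0.001]
wrist_force: [0.4, -1.2, 0.3]
width: 0.0601
grasp_force: 0.0
```

Request:
move_arm([
  {"slide": [-0.044, 0.001, 0], "twist": [0, 0, 0], "hand": 0.06},
  {"slide": [-0.044, 0.001, 0], "twist": [0, 0, 0], "hand": 0.06},
  {"slide": [-0.044, 0.001, 0], "twist": [0, 0, 0], "hand": 0.06},
  {"slide": [-0.044, 0, 0], "twist": [0, 0, 0], "hand": 0.06},
  {"slide": [-0.044, 0, 0], "twist": [0, 0, 0], "hand": 0.06},
])

```text
t: 24.85
ee_pos: [0.4807, -0.0019, 0.2286]
eef_rot: [2.221, 2.221, 0.001]
wrist_force: [1.1, -0.5, 0.5]
width: 0.06
grasp_force: 0.0
```

Request:
move_arm([
  {"slide": [0, 0, 0], "twist": [0, 0, 0], "hand": 0.06},
  {"slide": [0, 0, 0], "twist": [0, 0, 0], "hand": 0.06},
])

```text
t: 25.05
ee_pos: [0.4808, -0.0011, 0.2284]
eef_rot: [2.224, 2.218, 0.001]
wrist_force: [0.4, 1.1, -0.6]
width: 0.0598
grasp_force: 0.0
```

Run:
```python
from chk import *
a=snap('wrist','w6')
for n,p in dict(A=(.586,.108,.09),B=(.586,-.003,.09),C=(.481,-.001,.09)).items(): print(n,w2px('wrist',p).round(0))
c=snap('top','t6')
cv2.imwrite('pics/v6.png',np.vstack([a[:,:,::-1],cv2.resize(c[140:250,140:460,::-1],(582,200)).copy() if 0 else cv2.copyMakeBorder(cv2.resize(c[140:250,140:460,::-1],(582,200)),0,0,0,58,0)]))
```

```text
25.05 [ 0.4808 -0.0011  0.2284] [-8.9850e+01  3.0000e-02 -1.7999e+02] 0.059815328394100545 0.0
A [458.  53.]
B [442. 190.]
C [323. 188.]
```

View pics/v6.png

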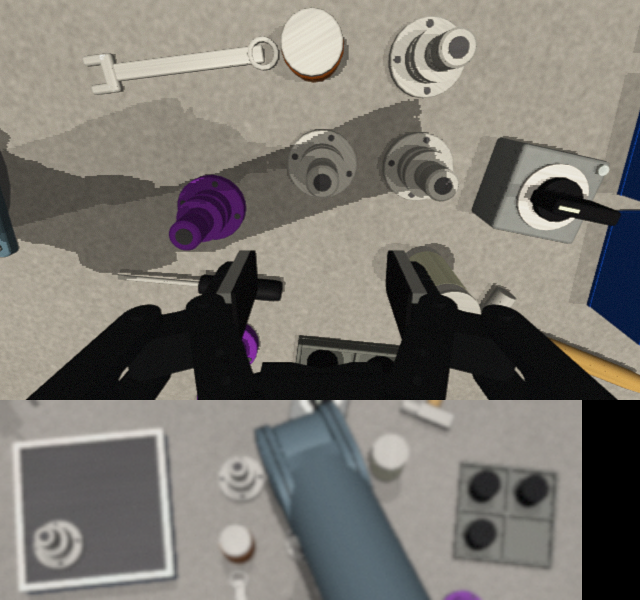

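D stands on the plate at (57,541) and the three caps are in the tray. C's neck at (322,181) is about 4 mm further in +y than assumed.

Request:
move_arm([
  {"slide": [0.004, 0, 0.04], "twist": [0, 0, 0], "hand": 0.06},
  {"slide": [0, 0, 0.045], "twist": [0, 0, 0], "hand": 0.06},
  {"slide": [0, 0, 0.045], "twist": [0, 0, 0], "hand": 0.06},
  {"slide": [0, 0, 0.025], "twist": [0, 0, 0], "hand": 0.06},
  {"slide": [0, 0, 0.0145], "twist": [0, 0, 0], "hand": 0.06},
])

```text
t: 25.65
ee_pos: [0.4794, 0.0057, 0.0568]
eef_rot: [-2.216, -2.223, 0.002]
wrist_force: [0.6, -0.8, -0.5]
width: 0.0602
grasp_force: 0.0
```

Request:
move_arm([
  {"slide": [0, 0, 0], "twist": [0, 0, 0], "hand": 0.06},
  {"slide": [0, 0, 0], "twist": [0, 0, 0], "hand": 0.015},
  {"slide": [0, 0, 0], "twist": [0, 0, 0], "hand": 0.015},
  {"slide": [0, 0, 0], "twist": [0, 0, 0], "hand": 0.015},
  {"slide": [0, 0, 0], "twist": [0, 0, 0], "hand": 0.015},
])

```text
t: 26.15
ee_pos: [0.4817, 0.004, 0.0604]
eef_rot: [2.22, 2.22, 0.003]
wrist_force: [-0.8, 1.6, 5.4]
width: 0.0284
grasp_force: 58.8
```

Request:
move_arm([
  {"slide": [0, 0, -0.02], "twist": [0, 0, 0], "hand": 0.015},
  {"slide": [0, 0, -0.04], "twist": [0, 0, 0], "hand": 0.015},
  {"slide": [0, 0, -0.045], "twist": [0, 0, 0], "hand": 0.015},
  {"slide": [0, 0, -0.045], "twist": [0, 0, 0], "hand": 0.015},
  {"slide": [0, 0, -0.03], "twist": [0, 0, 0], "hand": 0.015},
])

```text
t: 26.65
ee_pos: [0.4811, 0.0038, 0.2422]
eef_rot: [2.219, 2.22, 0.003]
wrist_force: [1.1, 0.1, -4.4]
width: 0.0284
grasp_force: 60.8
```

Request:
move_arm([
  {"slide": [0.0445, 0.0118, 0], "twist": [0, 0, 0], "hand": 0.015},
  {"slide": [0.0445, 0.0118, 0], "twist": [0, 0, 0], "hand": 0.015},
  {"slide": [0.0445, 0.0118, 0], "twist": [0, 0, 0], "hand": 0.015},
  {"slide": [0.0445, 0.0118, 0], "twist": [0, 0, 0], "hand": 0.015},
  {"slide": [0.0445, 0.0118, 0], "twist": [0, 0, 0], "hand": 0.015},
])

```text
t: 27.15
ee_pos: [0.5396, 0.2272, 0.2391]
eef_rot: [2.222, 2.22, -0.001]
wrist_force: [0.6, -0.6, -4.6]
width: 0.0286
grasp_force: 60.6
```

Request:
move_arm([
  {"slide": [0.0445, 0.0118, 0], "twist": [0, 0, 0], "hand": 0.015},
  {"slide": [0.0445, 0.0118, 0], "twist": [0, 0, 0], "hand": 0.015},
  {"slide": [0.0445, 0.0118, 0], "twist": [0, 0, 0], "hand": 0.015},
  {"slide": [0.0445, 0.0118, 0], "twist": [0, 0, 0], "hand": 0.015},
  {"slide": [0, 0, 0], "twist": [0, 0, 0], "hand": 0.015},
])

```text
t: 27.65
ee_pos: [0.584, 0.412, 0.2385]
eef_rot: [-2.209, -2.225, -0.004]
wrist_force: [-1.2, 0.7, -5.1]
width: 0.0284
grasp_force: 61.0
```

Request:
move_arm([
  {"slide": [0, 0, 0], "twist": [0, 0, 0], "hand": 0.015},
  {"slide": [0, 0, 0.03], "twist": [0, 0, 0], "hand": 0.015},
  {"slide": [0, 0, 0.04], "twist": [0, 0, 0], "hand": 0.015},
  {"slide": [0, 0, 0.035], "twist": [0, 0, 0], "hand": 0.015},
  {"slide": [0, 0, 0.02], "twist": [0, 0, 0], "hand": 0.015},
])

```text
t: 28.15
ee_pos: [0.5863, 0.4003, 0.1106]
eef_rot: [2.223, 2.218, -0.008]
wrist_force: [0.2, 0.0, -5.8]
width: 0.0281
grasp_force: 60.7
```

Request:
move_arm([
  {"slide": [0, 0, 0.007], "twist": [0, 0, 0], "hand": 0.015},
  {"slide": [0, 0, 0.004], "twist": [0, 0, 0], "hand": 0.015},
  {"slide": [0, 0, 0], "twist": [0, 0, 0], "hand": 0.015},
  {"slide": [0, 0, 0], "twist": [0, 0, 0], "hand": 0.015},
])

```text
t: 28.55
ee_pos: [0.5877, 0.405, 0.1047]
eef_rot: [2.221, 2.221, 0.004]
wrist_force: [0.6, 0.4, -3.5]
width: 0.0283
grasp_force: 60.7
```

Request:
move_arm([
  {"slide": [0, 0, 0.003], "twist": [0, 0, 0], "hand": 0.015},
  {"slide": [0, 0, 0.0015], "twist": [0, 0, 0], "hand": 0.015},
  {"slide": [0, 0, 0.001], "twist": [0, 0, 0], "hand": 0.015},
  {"slide": [0, 0, 0], "twist": [0, 0, 0], "hand": 0.015},
])

```text
t: 28.95
ee_pos: [0.588, 0.4065, 0.1011]
eef_rot: [-2.221, -2.221, -0.008]
wrist_force: [-1.7, 0.2, 11.8]
width: 0.0286
grasp_force: 62.8
```

Request:
move_arm([
  {"slide": [0, 0, 0], "twist": [0, 0, 0], "hand": 0.06},
  {"slide": [0, 0, 0], "twist": [0, 0, 0], "hand": 0.06},
  {"slide": [0, 0, 0], "twist": [0, 0, 0], "hand": 0.06},
  {"slide": [0, 0, -0.04], "twist": [0, 0, 0], "hand": 0.06},
  {"slide": [0, 0, -0.045], "twist": [0, 0, 0], "hand": 0.06},
])

```text
t: 29.45
ee_pos: [0.5858, 0.403, 0.181]
eef_rot: [-2.221, -2.221, 0.007]
wrist_force: [1.5, 0.4, 0.3]
width: 0.0599
grasp_force: 0.0
```

Request:
move_arm([
  {"slide": [0, 0, -0.045], "twist": [0, 0, 0], "hand": 0.06},
  {"slide": [-0.049, 0, 0], "twist": [0, 0, 0], "hand": 0.06},
  {"slide": [-0.049, 0, 0], "twist": [0, 0, 0], "hand": 0.06},
  {"slide": [-0.049, 0, 0], "twist": [0, 0, 0], "hand": 0.06},
  {"slide": [-0.049, 0, 0], "twist": [0, 0, 0], "hand": 0.06},
])

```text
t: 29.95
ee_pos: [0.5867, 0.2061, 0.2273]
eef_rot: [2.221, 2.221, -0.0]
wrist_force: [0.9, -0.1, -0.2]
width: 0.0599
grasp_force: 0.0
```

Request:
move_arm([
  {"slide": [-0.049, 0, 0], "twist": [0, 0, 0], "hand": 0.06},
  {"slide": [-0.048, 0, 0], "twist": [0, 0, 0], "hand": 0.06},
  {"slide": [0, 0, 0], "twist": [0, 0, 0], "hand": 0.06},
  {"slide": [0, 0, 0], "twist": [0, 0, 0], "hand": 0.06},
  {"slide": [0, 0, 0], "twist": [0, 0, 0], "hand": 0.06},
])

```text
t: 30.45
ee_pos: [0.5866, 0.1127, 0.2275]
eef_rot: [-2.219, -2.223, -0.001]
wrist_force: [-0.4, 0.1, -0.2]
width: 0.0602
grasp_force: 0.0
```

Run:
```python
from chk import *
a=snap('wrist','w7')
for n,p in dict(A=(.586,.111,.09),B=(.586,0,.09)).items(): print(n,w2px('wrist',p).round(0))
c=snap('top','t7')
cv2.imwrite('pics/v7.png',np.vstack([a[:,:,::-1],cv2.copyMakeBorder(cv2.resize(c[140:250,140:460,::-1],(582,200)),0,0,0,58,0)]))
```

```text
30.45 [0.5866 0.1127 0.2275] [-9.0100e+01  1.0000e-02 -1.7994e+02] 0.06019621083401163 0.0
A [322. 189.]
B [322. 299.]
```

View pics/v7.png

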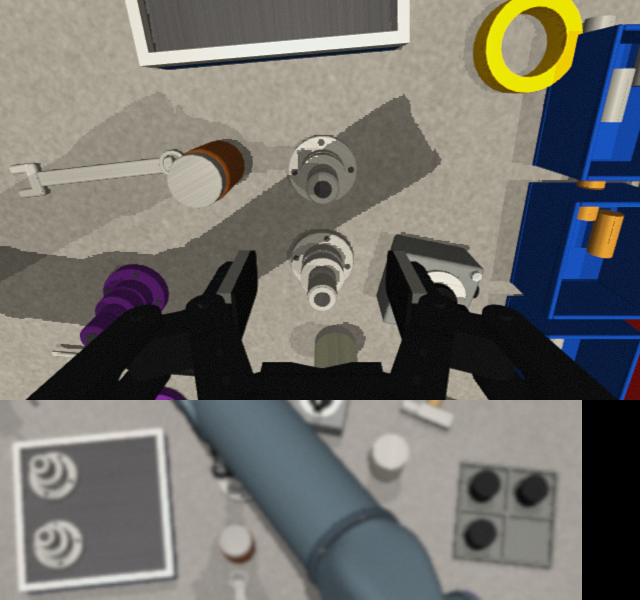

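A's neck at (322,188) and B's at (322,299) match. Two couplings stand on the plate, at (50,475) and (57,541). Now A.

Request:
move_arm([
  {"slide": [-0.001, 0, 0.04], "twist": [0, 0, 0], "hand": 0.06},
  {"slide": [0, 0, 0.045], "twist": [0, 0, 0], "hand": 0.06},
  {"slide": [0, 0, 0.045], "twist": [0, 0, 0], "hand": 0.06},
  {"slide": [0, 0, 0.025], "twist": [0, 0, 0], "hand": 0.06},
  {"slide": [0, 0, 0.013], "twist": [0, 0, 0], "hand": 0.06},
])

```text
t: 31.05
ee_pos: [0.5851, 0.1114, 0.0567]
eef_rot: [-2.217, -2.222, 0.004]
wrist_force: [0.3, -0.2, 0.0]
width: 0.0598
grasp_force: 0.0
```

Request:
move_arm([
  {"slide": [0, 0, 0], "twist": [0, 0, 0], "hand": 0.06},
  {"slide": [0, 0, 0], "twist": [0, 0, 0], "hand": 0.015},
  {"slide": [0, 0, 0], "twist": [0, 0, 0], "hand": 0.015},
  {"slide": [0, 0, 0], "twist": [0, 0, 0], "hand": 0.015},
  {"slide": [0, 0, 0], "twist": [0, 0, 0], "hand": 0.015},
])

```text
t: 31.55
ee_pos: [0.5879, 0.1108, 0.0612]
eef_rot: [2.22, 2.221, 0.004]
wrist_force: [-2.0, 0.7, 6.3]
width: 0.0283
grasp_force: 58.9
```

Request:
move_arm([
  {"slide": [0, 0, -0.02], "twist": [0, 0, 0], "hand": 0.015},
  {"slide": [0, 0, -0.04], "twist": [0, 0, 0], "hand": 0.015},
  {"slide": [0, 0, -0.045], "twist": [0, 0, 0], "hand": 0.015},
  {"slide": [0, 0, -0.045], "twist": [0, 0, 0], "hand": 0.015},
  {"slide": [0, 0, -0.03], "twist": [0, 0, 0], "hand": 0.015},
])

```text
t: 32.05
ee_pos: [0.5874, 0.1104, 0.2428]
eef_rot: [2.22, 2.22, 0.004]
wrist_force: [0.5, 0.3, -4.9]
width: 0.0284
grasp_force: 60.7
```

Request:
move_arm([
  {"slide": [0.046, 0.002, 0], "twist": [0, 0, 0], "hand": 0.015},
  {"slide": [0.046, 0.002, 0], "twist": [0, 0, 0], "hand": 0.015},
  {"slide": [0.046, 0.002, 0], "twist": [0, 0, 0], "hand": 0.015},
  {"slide": [0.046, 0.002, 0], "twist": [0, 0, 0], "hand": 0.015},
  {"slide": [0, 0, 0], "twist": [0, 0, 0], "hand": 0.015},
])

```text
t: 32.55
ee_pos: [0.591, 0.3039, 0.2399]
eef_rot: [-2.205, -2.229, -0.007]
wrist_force: [-0.7, 1.1, -6.2]
width: 0.0287
grasp_force: 60.8
```

Request:
move_arm([
  {"slide": [0, 0, 0], "twist": [0, 0, 0], "hand": 0.015},
  {"slide": [0, 0, 0.03], "twist": [0, 0, 0], "hand": 0.015},
  {"slide": [0, 0, 0.04], "twist": [0, 0, 0], "hand": 0.015},
  {"slide": [0, 0, 0.035], "twist": [0, 0, 0], "hand": 0.015},
  {"slide": [0, 0, 0.02], "twist": [0, 0, 0], "hand": 0.015},
])

```text
t: 33.05
ee_pos: [0.5939, 0.2901, 0.1108]
eef_rot: [2.224, 2.218, -0.009]
wrist_force: [0.0, 0.2, -4.9]
width: 0.0286
grasp_force: 60.5
```

Request:
move_arm([
  {"slide": [0, 0, 0.007], "twist": [0, 0, 0], "hand": 0.015},
  {"slide": [0, 0, 0.004], "twist": [0, 0, 0], "hand": 0.015},
  {"slide": [0, 0, 0], "twist": [0, 0, 0], "hand": 0.015},
  {"slide": [0, 0, 0], "twist": [0, 0, 0], "hand": 0.015},
])

```text
t: 33.45
ee_pos: [0.5958, 0.2944, 0.1048]
eef_rot: [2.221, 2.22, 0.003]
wrist_force: [1.0, 0.3, -4.9]
width: 0.0282
grasp_force: 60.5
```

Request:
move_arm([
  {"slide": [0, 0, 0.003], "twist": [0, 0, 0], "hand": 0.015},
  {"slide": [0, 0, 0.001], "twist": [0, 0, 0], "hand": 0.015},
  {"slide": [0, 0, 0.0005], "twist": [0, 0, 0], "hand": 0.015},
  {"slide": [0, 0, 0], "twist": [0, 0, 0], "hand": 0.015},
])

```text
t: 33.85
ee_pos: [0.596, 0.2947, 0.1013]
eef_rot: [2.221, 2.22, 0.004]
wrist_force: [-2.9, -2.8, 8.9]
width: 0.0286
grasp_force: 62.5
```

Request:
move_arm([
  {"slide": [0, 0, 0], "twist": [0, 0, 0], "hand": 0.06},
  {"slide": [0, 0, 0], "twist": [0, 0, 0], "hand": 0.06},
  {"slide": [0, 0, 0], "twist": [0, 0, 0], "hand": 0.06},
  {"slide": [0, 0, -0.04], "twist": [0, 0, 0], "hand": 0.06},
  {"slide": [0, 0, -0.045], "twist": [0, 0, 0], "hand": 0.06},
])

```text
t: 34.35
ee_pos: [0.5937, 0.2935, 0.183]
eef_rot: [-2.22, -2.221, 0.006]
wrist_force: [0.7, -0.0, 0.0]
width: 0.0602
grasp_force: 0.0
```

Request:
move_arm([
  {"slide": [0, 0, -0.045], "twist": [0, 0, 0], "hand": 0.06},
  {"slide": [-0.049, -0.002, 0], "twist": [0, 0, 0], "hand": 0.06},
  {"slide": [-0.049, -0.002, 0], "twist": [0, 0, 0], "hand": 0.06},
  {"slide": [-0.049, -0.002, 0], "twist": [0, 0, 0], "hand": 0.06},
  {"slide": [-0.049, -0.002, 0], "twist": [0, 0, 0], "hand": 0.06},
])

```text
t: 34.85
ee_pos: [0.5866, 0.0964, 0.229]
eef_rot: [2.221, 2.221, 0.001]
wrist_force: [1.8, -0.6, -0.5]
width: 0.0598
grasp_force: 0.0
```

Request:
move_arm([
  {"slide": [-0.049, -0.0015, 0], "twist": [0, 0, 0], "hand": 0.06},
  {"slide": [-0.049, 0, 0], "twist": [0, 0, 0], "hand": 0.06},
  {"slide": [0, 0, 0], "twist": [0, 0, 0], "hand": 0.06},
  {"slide": [0, 0, 0], "twist": [0, 0, 0], "hand": 0.06},
  {"slide": [0, 0, 0], "twist": [0, 0, 0], "hand": 0.06},
])

```text
t: 35.35
ee_pos: [0.5853, 0.0019, 0.229]
eef_rot: [-2.219, -2.223, -0.002]
wrist_force: [-0.5, 0.5, -0.1]
width: 0.0599
grasp_force: 0.0
```

Run:
```python
from chk import *
a=snap('wrist','w8')
print(w2px('wrist',(.586,0,.09)))
c=snap('top','t8')
cv2.imwrite('pics/v8.png',np.vstack([a[:,:,::-1],cv2.copyMakeBorder(cv2.resize(c[140:250,140:460,::-1],(582,200)),0,0,0,58,0)]))
```

```text
35.35 [0.5853 0.0019 0.229 ] [-9.0110e+01  2.0000e-02 -1.7994e+02] 0.059913067515285176 0.0
[323.66976702 188.94643232]
```

View pics/v8.png

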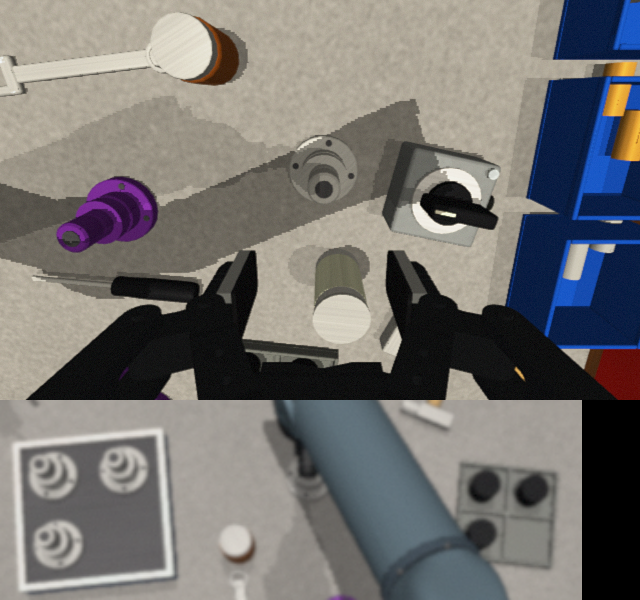

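Three couplings are on the plate, and B's neck is at (324,188) as predicted.

Request:
move_arm([
  {"slide": [-0.001, 0, 0.04], "twist": [0, 0, 0], "hand": 0.06},
  {"slide": [0, 0, 0.045], "twist": [0, 0, 0], "hand": 0.06},
  {"slide": [0, 0, 0.045], "twist": [0, 0, 0], "hand": 0.06},
  {"slide": [0, 0, 0.025], "twist": [0, 0, 0], "hand": 0.06},
  {"slide": [0, 0, 0.0145], "twist": [0, 0, 0], "hand": 0.06},
])

```text
t: 35.95
ee_pos: [0.5839, 0.0007, 0.0569]
eef_rot: [-2.217, -2.222, 0.003]
wrist_force: [1.0, -0.1, 0.1]
width: 0.06
grasp_force: 0.0
```

Request:
move_arm([
  {"slide": [0, 0, 0], "twist": [0, 0, 0], "hand": 0.06},
  {"slide": [0, 0, 0], "twist": [0, 0, 0], "hand": 0.015},
  {"slide": [0, 0, 0], "twist": [0, 0, 0], "hand": 0.015},
  {"slide": [0, 0, 0], "twist": [0, 0, 0], "hand": 0.015},
  {"slide": [0, 0, 0], "twist": [0, 0, 0], "hand": 0.015},
])

```text
t: 36.45
ee_pos: [0.5871, -0.0004, 0.0612]
eef_rot: [2.22, 2.22, 0.005]
wrist_force: [1.0, 1.2, 7.0]
width: 0.0287
grasp_force: 59.3
```

Request:
move_arm([
  {"slide": [0, 0, -0.02], "twist": [0, 0, 0], "hand": 0.015},
  {"slide": [0, 0, -0.04], "twist": [0, 0, 0], "hand": 0.015},
  {"slide": [0, 0, -0.045], "twist": [0, 0, 0], "hand": 0.015},
  {"slide": [0, 0, -0.045], "twist": [0, 0, 0], "hand": 0.015},
  {"slide": [0, 0, -0.03], "twist": [0, 0, 0], "hand": 0.015},
])

```text
t: 36.95
ee_pos: [0.5854, -0.0008, 0.2421]
eef_rot: [2.22, 2.22, 0.002]
wrist_force: [1.5, 0.5, -5.5]
width: 0.0284
grasp_force: 61.0
```

Request:
move_arm([
  {"slide": [0.041, -0.0144, 0], "twist": [0, 0, 0], "hand": 0.015},
  {"slide": [0.041, -0.0144, 0], "twist": [0, 0, 0], "hand": 0.015},
  {"slide": [0.041, -0.0144, 0], "twist": [0, 0, 0], "hand": 0.015},
  {"slide": [0.041, -0.0144, 0], "twist": [0, 0, 0], "hand": 0.015},
  {"slide": [0.041, -0.0144, 0], "twist": [0, 0, 0], "hand": 0.015},
])

```text
t: 37.45
ee_pos: [0.5118, 0.2047, 0.2388]
eef_rot: [2.222, 2.221, -0.003]
wrist_force: [1.0, 0.6, -5.6]
width: 0.0279
grasp_force: 61.0
```

Request:
move_arm([
  {"slide": [0.041, -0.0144, 0], "twist": [0, 0, 0], "hand": 0.015},
  {"slide": [0.041, -0.0144, 0], "twist": [0, 0, 0], "hand": 0.015},
  {"slide": [0, 0, 0], "twist": [0, 0, 0], "hand": 0.015},
  {"slide": [0, 0, 0], "twist": [0, 0, 0], "hand": 0.015},
  {"slide": [0, 0, 0.03], "twist": [0, 0, 0], "hand": 0.015},
])

```text
t: 37.95
ee_pos: [0.487, 0.2866, 0.2119]
eef_rot: [2.221, 2.218, 0.009]
wrist_force: [0.9, 0.5, -6.1]
width: 0.0283
grasp_force: 61.0
```

Request:
move_arm([
  {"slide": [0, 0, 0.04], "twist": [0, 0, 0], "hand": 0.015},
  {"slide": [0, 0, 0.035], "twist": [0, 0, 0], "hand": 0.015},
  {"slide": [0, 0, 0.02], "twist": [0, 0, 0], "hand": 0.015},
  {"slide": [0, 0, 0.005], "twist": [0, 0, 0], "hand": 0.015},
  {"slide": [0, 0, 0], "twist": [0, 0, 0], "hand": 0.015},
])

```text
t: 38.45
ee_pos: [0.4847, 0.2847, 0.1088]
eef_rot: [2.223, 2.22, -0.003]
wrist_force: [0.4, -0.2, -4.3]
width: 0.0285
grasp_force: 60.7
```

Request:
move_arm([
  {"slide": [0, 0, 0.004], "twist": [0, 0, 0], "hand": 0.015},
  {"slide": [0, 0, 0], "twist": [0, 0, 0], "hand": 0.015},
  {"slide": [0, 0, 0], "twist": [0, 0, 0], "hand": 0.015},
])

```text
t: 38.75
ee_pos: [0.4851, 0.2863, 0.1061]
eef_rot: [2.221, 2.221, 0.002]
wrist_force: [-0.2, -0.2, -5.6]
width: 0.0278
grasp_force: 60.8
```

Request:
move_arm([
  {"slide": [0, 0, 0.004], "twist": [0, 0, 0], "hand": 0.015},
  {"slide": [0, 0, 0.001], "twist": [0, 0, 0], "hand": 0.015},
  {"slide": [0, 0, 0.001], "twist": [0, 0, 0], "hand": 0.015},
  {"slide": [0, 0, 0], "twist": [0, 0, 0], "hand": 0.015},
])

```text
t: 39.15
ee_pos: [0.4853, 0.288, 0.1012]
eef_rot: [2.22, 2.222, 0.005]
wrist_force: [-1.4, 1.1, 9.4]
width: 0.0282
grasp_force: 62.7
```

Request:
move_arm([
  {"slide": [0, 0, 0], "twist": [0, 0, 0], "hand": 0.06},
  {"slide": [0, 0, 0], "twist": [0, 0, 0], "hand": 0.06},
  {"slide": [0, 0, 0], "twist": [0, 0, 0], "hand": 0.06},
  {"slide": [0, 0, -0.04], "twist": [0, 0, 0], "hand": 0.06},
  {"slide": [0, 0, -0.045], "twist": [0, 0, 0], "hand": 0.06},
])

```text
t: 39.65
ee_pos: [0.4834, 0.2853, 0.1838]
eef_rot: [-2.22, -2.221, 0.006]
wrist_force: [1.5, 0.4, 0.8]
width: 0.0601
grasp_force: 0.0
```

Request:
move_arm([
  {"slide": [0, 0, -0.045], "twist": [0, 0, 0], "hand": 0.06},
  {"slide": [-0.039, 0.025, 0], "twist": [0, 0, 0], "hand": 0.06},
  {"slide": [-0.039, 0.025, 0], "twist": [0, 0, 0], "hand": 0.06},
  {"slide": [-0.039, 0.025, 0], "twist": [0, 0, 0], "hand": 0.06},
  {"slide": [-0.039, 0.025, 0], "twist": [0, 0, 0], "hand": 0.06},
])

```text
t: 40.15
ee_pos: [0.5853, 0.1283, 0.2294]
eef_rot: [2.221, 2.221, 0.0]
wrist_force: [1.2, 1.3, 0.1]
width: 0.0599
grasp_force: 0.0
```

Request:
move_arm([
  {"slide": [-0.039, 0.025, 0], "twist": [0, 0, 0], "hand": 0.06},
  {"slide": [-0.039, 0.025, 0], "twist": [0, 0, 0], "hand": 0.06},
  {"slide": [-0.039, 0.025, 0], "twist": [0, 0, 0], "hand": 0.06},
  {"slide": [-0.039, 0.025, 0], "twist": [0, 0, 0], "hand": 0.06},
  {"slide": [0, 0, 0], "twist": [0, 0, 0], "hand": 0.06},
])

```text
t: 40.65
ee_pos: [0.687, -0.0353, 0.2279]
eef_rot: [2.231, 2.207, -0.004]
wrist_force: [0.7, 0.2, 0.2]
width: 0.0597
grasp_force: 0.0
```

Request:
move_arm([
  {"slide": [0, 0, 0], "twist": [0, 0, 0], "hand": 0.06},
  {"slide": [0, 0, 0], "twist": [0, 0, 0], "hand": 0.06},
  {"slide": [0, 0, 0], "twist": [0, 0, 0], "hand": 0.06},
])

```text
t: 40.95
ee_pos: [0.684, -0.0239, 0.2295]
eef_rot: [-2.218, -2.224, -0.0]
wrist_force: [-0.1, 0.2, -0.1]
width: 0.0598
grasp_force: 0.0
```

Run:
```python
from chk import *
a=snap('wrist','w9')
u,v=w2px('wrist',(.707,-.025,.104)); print(u,v)
x0,y0=int(u)-80,int(v)-75; print(x0,y0)
c=snap('top','t9')
cv2.imwrite('pics/v9.png',np.vstack([cv2.resize(a[y0:y0+150,x0:x0+160,::-1],(427,400),interpolation=2),cv2.resize(c[140:250,140:460,::-1],(427,150))]))
```

```text
40.95 [ 0.684  -0.0239  0.2295] [-9.0150e+01 -1.0000e-02 -1.7997e+02] 0.05982279868570633 0.0
350.23548601630796 191.5380843618962
270 116
```

View pics/v9.png

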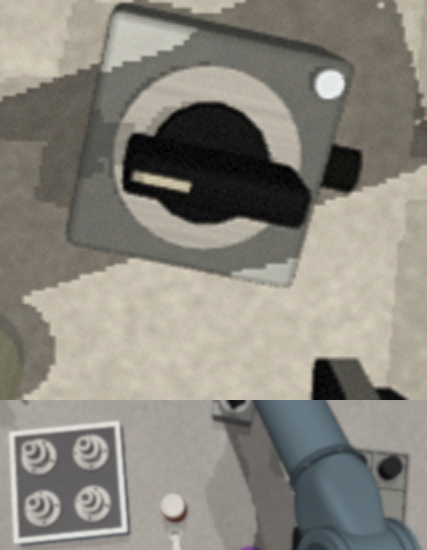

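All four couplings stand on the plate. In the crop, the key wing's top face runs from (126,170) to (302,205), the hub is at (212,163) and the ring is at (206,157).

Run:
```python
from chk import *
f=lambda x,y,z:px2w('wrist',270+x/2.669,116+y/2.669,z).round(4)
print(f(214,188,.104),f(206,157,.055),f(212,163,.065)); print([f(x,y,.055) for x,y in[(114,8),(352,66),(290,286),(68,241)]])
a,b=f(126,170,.104),f(302,205,.104); print(a,b,np.degrees(np.arctan2(*(b-a)[1::-1])))
print(monitor.sense()['joint_positions'].round(2))
```

```text
41.05 [ 0.6842 -0.0244  0.2295] [ -90.12    0.   -179.99] 0.059523052286757416 0.0
[ 0.7069 -0.0209  0.104 ] [ 0.708  -0.0223  0.055 ] [ 0.7094 -0.0222  0.065 ]
[array([0.6745, 0.0309, 0.055 ]), array([0.7591, 0.011 , 0.055 ]), array([ 0.7416, -0.073 ,  0.055 ]), array([ 0.6567, -0.055 ,  0.055 ])]
[ 0.6793 -0.0152  0.104 ] [ 0.7349 -0.0264  0.104 ] -11.389179698054527
[ 0.39  0.7  -0.68  1.41  0.45  1.2  -0.34]
```

Request:
move_arm([
  {"slide": [0.0022, 0.0235, 0], "twist": [0, 0, 0], "hand": 0.06},
  {"slide": [0, 0, 0], "twist": [0, 0, -0.136], "hand": 0.06},
  {"slide": [0, 0, 0], "twist": [0, 0, -0.136], "hand": 0.06},
  {"slide": [0, 0, 0], "twist": [0, 0, -0.136], "hand": 0.06},
  {"slide": [0, 0, 0], "twist": [0, 0, -0.136], "hand": 0.06},
])

```text
t: 41.55
ee_pos: [0.7079, -0.0229, 0.2294]
eef_rot: [1.534, 2.742, -0.0]
wrist_force: [0.3, -0.4, -0.0]
width: 0.0595
grasp_force: 0.0
```

Request:
move_arm([
  {"slide": [0, 0, 0], "twist": [0, 0, -0.136], "hand": 0.06},
  {"slide": [0, 0, 0], "twist": [0, 0, -0.136], "hand": 0.06},
  {"slide": [0, 0, 0], "twist": [0, 0, -0.136], "hand": 0.06},
  {"slide": [0, 0, 0], "twist": [0, 0, -0.136], "hand": 0.06},
  {"slide": [0, 0, 0], "twist": [0, 0, -0.136], "hand": 0.06},
])

```text
t: 42.05
ee_pos: [0.7079, -0.023, 0.2295]
eef_rot: [0.532, 3.096, -0.0]
wrist_force: [-0.4, 0.2, 1.0]
width: 0.0601
grasp_force: 0.0
```

Request:
move_arm([
  {"slide": [0, 0, 0], "twist": [0, 0, -0.136], "hand": 0.06},
  {"slide": [0, 0, 0], "twist": [0, 0, 0], "hand": 0.06},
  {"slide": [0, 0, 0], "twist": [0, 0, 0], "hand": 0.06},
  {"slide": [0, 0, 0], "twist": [0, 0, 0], "hand": 0.06},
])

```text
t: 42.45
ee_pos: [0.708, -0.0234, 0.2294]
eef_rot: [0.334, 3.124, -0.0]
wrist_force: [0.6, 0.1, 0.1]
width: 0.0599
grasp_force: 0.0
```

Run:
```python
from chk import *
M=R.from_rotvec(s['eef_rot']).as_matrix(); print(M.round(3).tolist(), 'yaw',np.degrees(np.arctan2(M[1,0],M[0,0])))
print('slide to key', (M.T@(np.array([.7075,-.022,.076])-s['ee_pos'])).round(4)); print(s['joint_positions'].round(2))
```

```text
42.45 [ 0.708  -0.0234  0.2294] [-167.79    0.    179.98] 0.05988366085330647 0.0
[[-0.977, 0.211, 0.0], [0.211, 0.977, -0.0], [-0.0, -0.0, -1.0]] yaw 167.7931442653182
slide to key [0.0008 0.0013 0.1534]
[ 0.49  0.83 -0.94  1.32  0.66  1.32  0.9 ]
```

Request:
move_arm([
  {"slide": [0.001, 0.001, 0.035], "twist": [0, 0, 0], "hand": 0.06},
  {"slide": [0, 0, 0.04], "twist": [0, 0, 0], "hand": 0.06},
  {"slide": [0, 0, 0.04], "twist": [0, 0, 0], "hand": 0.06},
  {"slide": [0, 0, 0.028], "twist": [0, 0, 0], "hand": 0.06},
  {"slide": [0, 0, 0.01], "twist": [0, 0, 0], "hand": 0.06},
])

```text
t: 42.95
ee_pos: [0.7052, -0.0229, 0.0728]
eef_rot: [-0.332, -3.119, 0.002]
wrist_force: [0.6, -0.4, -0.1]
width: 0.0602
grasp_force: 0.0
```

Request:
move_arm([
  {"slide": [0, 0, 0], "twist": [0, 0, 0], "hand": 0.03},
  {"slide": [0, 0, 0], "twist": [0, 0, 0], "hand": 0.006},
  {"slide": [0, 0, 0], "twist": [0, 0, 0], "hand": 0.006},
  {"slide": [0, 0, 0], "twist": [0, 0, 0], "hand": 0.006},
  {"slide": [0, 0, 0], "twist": [0, 0, 0], "hand": 0.006},
])

```text
t: 43.45
ee_pos: [0.7088, -0.0213, 0.0787]
eef_rot: [0.33, 3.121, 0.003]
wrist_force: [-0.9, 2.2, 6.6]
width: 0.0129
grasp_force: 61.7
```

Gripped (12.9 mm). Turning clockwise.

Request:
move_arm([
  {"slide": [0, 0, 0], "twist": [0, 0, 0.12], "hand": 0.006},
  {"slide": [0, 0, 0], "twist": [0, 0, 0.12], "hand": 0.006},
  {"slide": [0, 0, 0], "twist": [0, 0, 0.12], "hand": 0.006},
  {"slide": [0, 0, 0], "twist": [0, 0, 0.12], "hand": 0.006},
  {"slide": [0, 0, 0], "twist": [0, 0, 0.12], "hand": 0.006},
])

```text
t: 43.95
ee_pos: [0.7088, -0.0212, 0.0787]
eef_rot: [1.244, 2.882, 0.004]
wrist_force: [0.3, 1.3, 7.0]
width: 0.0129
grasp_force: 61.8
```

Request:
move_arm([
  {"slide": [0, 0, 0], "twist": [0, 0, 0.12], "hand": 0.006},
  {"slide": [0, 0, 0], "twist": [0, 0, 0.12], "hand": 0.006},
  {"slide": [0, 0, 0], "twist": [0, 0, 0.12], "hand": 0.006},
  {"slide": [0, 0, 0], "twist": [0, 0, 0.12], "hand": 0.006},
  {"slide": [0, 0, 0], "twist": [0, 0, 0.08], "hand": 0.006},
])

```text
t: 44.45
ee_pos: [0.7088, -0.0211, 0.0788]
eef_rot: [1.991, 2.427, 0.005]
wrist_force: [0.9, 2.3, 6.8]
width: 0.0131
grasp_force: 61.8
```

Request:
move_arm([
  {"slide": [0, 0, 0], "twist": [0, 0, 0.04], "hand": 0.006},
  {"slide": [0, 0, 0], "twist": [0, 0, 0], "hand": 0.006},
])

```text
t: 44.65
ee_pos: [0.7088, -0.0211, 0.0788]
eef_rot: [2.035, 2.39, 0.005]
wrist_force: [0.3, 2.3, 7.1]
width: 0.0127
grasp_force: 61.8
```

Run:
```python
from chk import *
M=R.from_rotvec(s['eef_rot']).as_matrix(); print('turned',np.radians(167.8)-np.arctan2(M[1,0],M[0,0]),s['wrist_force'],s['ft_torque'])
```

```text
44.65 [ 0.7088 -0.0211  0.0788] [ -99.17    0.22 -179.95] 0.01272068216210387 61.75778388977051
turned 1.1978714993345139 [0.34571137 2.32996985 7.10934048] [0.32919497 0.08555479 0.17209144]
```

Request:
move_arm([
  {"slide": [0, 0, 0], "twist": [0, 0, 0.03], "hand": 0.006},
  {"slide": [0, 0, 0], "twist": [0, 0, 0.02], "hand": 0.006},
  {"slide": [0, 0, 0], "twist": [0, 0, 0], "hand": 0.006},
  {"slide": [0, 0, 0], "twist": [0, 0, 0], "hand": 0.006},
])

```text
t: 45.05
ee_pos: [0.7089, -0.0211, 0.0788]
eef_rot: [2.088, 2.343, 0.005]
wrist_force: [-0.2, 0.7, 7.9]
width: 0.0128
grasp_force: 71.8
```

Run:
```python
from chk import *
M=R.from_rotvec(s['eef_rot']).as_matrix(); print('turned',np.radians(167.8)-np.arctan2(M[1,0],M[0,0]),s['wrist_force'],s['ft_torque'])
```

```text
45.05 [ 0.7089 -0.0211  0.0788] [ -96.58    0.24 -179.99] 0.012828754152340985 71.83493378630374
turned 1.2430596008284869 [-0.15865918  0.68734551  7.87512791] [0.18199942 0.11924561 1.627438  ]
```

Torque jumped to 1.6 N m, so the key is at its stop. Release and lift away.

Request:
move_arm([
  {"slide": [0, 0, 0], "twist": [0, 0, 0], "hand": 0.08},
  {"slide": [0, 0, 0], "twist": [0, 0, 0], "hand": 0.08},
  {"slide": [0, 0, -0.03], "twist": [0, 0, 0], "hand": 0.08},
  {"slide": [0, 0, -0.045], "twist": [0, 0, 0], "hand": 0.08},
  {"slide": [0, 0, -0.045], "twist": [0, 0, 0], "hand": 0.08},
])

```text
t: 45.55
ee_pos: [0.7061, -0.0234, 0.1966]
eef_rot: [-2.096, -2.338, 0.004]
wrist_force: [1.6, -0.0, 0.6]
width: 0.08
grasp_force: 0.0
```

Request:
move_arm([
  {"slide": [-0.02, -0.045, -0.01], "twist": [0, 0, 0], "hand": 0.08},
  {"slide": [-0.02, -0.045, 0], "twist": [0, 0, 0], "hand": 0.08},
  {"slide": [0, 0, 0], "twist": [0, 0, 0], "hand": 0.08},
  {"slide": [0, 0, 0], "twist": [0, 0, 0], "hand": 0.08},
  {"slide": [0, 0, 0], "twist": [0, 0, 0], "hand": 0.08},
])

```text
t: 46.05
ee_pos: [0.6231, -0.0716, 0.2064]
eef_rot: [2.096, 2.34, 0.001]
wrist_force: [-0.0, 1.2, 0.3]
width: 0.0799
grasp_force: 0.0
```

Run:
```python
from chk import *
b=snap('side','s10'); c=snap('top','t10'); w=snap('wrist','w10')
cv2.imwrite('pics/v10.png',np.vstack([cv2.resize(c[110:250,140:460,::-1],(685,300),interpolation=2),np.hstack([cv2.resize(b[110:350,150:400,::-1],(312,300)),cv2.resize(w[:,:,::-1],(373,300))])]))
```

```text
46.05 [ 0.6231 -0.0716  0.2064] [-9.6290e+01  4.0000e-02 -1.7997e+02] 0.07986303845398376 0.0
```

View pics/v10.png

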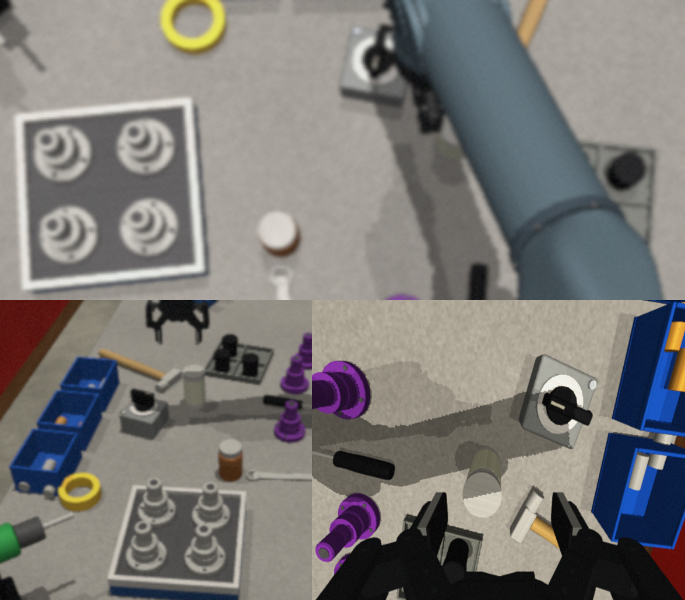

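The four couplings stand upright on the plate (65,150), (147,145), (68,232), (148,225) and the three caps are in the tray. The key is back in line with its box, and the jar and tin are untouched.

```bash
python3 -c "
from bench import manip; print(manip.sign_off())"
```

```text
the job is handed in; nothing more can be done
None
```

The job is handed in: in the last pictures all three caps were upright in the tray, all four couplings stood on the demagnetiser plate, and the key, turned to its stop, had sprung back; sign-off returned no verdict.

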